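Turn the bronze blank in the angle vise

TASK

The bright top face of the bronze blank in the angle vise is filed; the dark face, now hidden against the fixed jaw, is next. Swing the red-balled cam lever to open the vise, take the blank out, and set it back without dropping it, lying along the jaws and centred across their width as before, flat on the bed, with its dark face up, then swing the lever back until the blank is clamped firmly against the fixed jaw. Leave the file, the teak block, the tin and the bronze key where they are.

Things in the scene. Friction and masses are not known exactly. Their poses are not given: they have to be found in the camera images.
- vise: Small angle vise bolted to the bench: level green base plate 185 x 90 x 14 mm carrying a steel bed tipped 15 degrees. Origin on the bench under the work, z up. x points down the slope, from the fixed jaw to the lever, roughly to the robot's right; y points along the jaws. The bed's origin is 20 mm uphill of it and 85 mm above the bench. The vise does not move.
- bed: Tipped steel bed, 46 mm wide (y), 22 thick, from x = -48 to +104 mm. Origin on its flat top, at the foot of the fixed jaw's gripping face, mid-width. x: slide direction, away from the fixed jaw, 15 degrees downhill; z: square to the bed; y: along the jaws, level. Both jaws are 46 mm wide (y), 22 high over the bed. The space beside bed and jaws is free for fingers at the blank's overhanging ends.
- fixed_jaw: Fixed jaw, 22 mm thick, on the uphill side, towards the robot's left (+y of the world). Its frame coincides with the bed's: gripping face at bed x = 0, facing bed +x.
- slide_jaw (a joint): Sliding jaw, m along the bed's x: 0 at the start, touching the 28 mm wide blank. Gripping face at bed x = 28 mm + this value, its back 20 mm further. Driven only by the lever's spiral cam, 12 mm per rad: 6 mm (jaws 34 mm apart) at lever 0.5, 18 mm (jaws 46 mm apart) at lever 1.5.
- lever (a joint): Cam lever angle, rad, about an axis square to the bed: 0 at the start (closed on the blank), growing to 1.5 (end stop) as it is swung clockwise seen from above, which opens the jaw. Swung back it closes the jaw until that meets the work. It stays where left (friction, under 2 N at the ball) and keeps the clamping force.
- lever_ball (a point): Centre of the lever's red ball grip, 24 mm across, on an 8 mm stem, 34 mm above the top of the lever's 13 mm wide flat bar. It moves on a circle of 95 mm radius about lever_pivot, in a plane parallel to the bed. In the bed frame the lever points 115 degrees from +x towards +y at joint 0 and 29 degrees at joint 1.5.
- lever_pivot (a point): Point on the lever's hinge axis at the height of the ball: 75 mm along the bed's x, mid-width, 57 mm above the bed.
- block: Bronze blank, a block 28 x 68 x 34 mm (its x, y, z), about 0.55 kg. Origin at its centre. At the start its axes are parallel to the bed's: held across its 28 mm width, 68 mm length along the jaws, overhanging them about 11 mm at each end, standing 34 mm high. Its -x face is dark, its +z face bright. Turned dark face up it is 28 mm high and 34 mm wide between the jaws.
- dark_face (a point): Centre of the blank's dark face (unfiled, blackish casting skin, 68 x 34 mm); at the start it lies against the fixed jaw.
- bright_face (a point): Centre of the blank's bright filed face (68 x 28 mm); at the start it is on top.
- file: Bystander: flat file with a yellow handle, 265 mm long, 27 mm high, lying on the bench beside the vise. Origin under its middle.
- teak: Bystander: teak block 100 x 62 x 42 mm on the bench. Origin under its centre.
- tin: Bystander: open metal tin 68 mm wide, 70 mm high. Origin under its centre.
- key: Bystander: bronze key, a flat bar 160 x 34 x 10 mm on the bench. Origin under its centre.
Mind the look-alikes: they are no part of the job. Leave any purple, turquoise or white look-alike of the block alone.

How it is judged (in metres and radians):
On the way, in this order (a step that is already met when the one before it is completed fails the run):
1. the vise has been opened with the lever (jaw at least 8 mm back from its start) (value of joint slide_jaw above 0.008 m), for 0.1 s.
2. the blank has been taken clear of the jaws (its centre more than 60 mm from the foot of the fixed jaw) (distance between block and bed above 0.06 m), for 0.1 s.
3. the blank is back between the jaws, flat on the bed, dark face up (z of dark_face in the frame of bed between 0.0255 and 0.0305 m and angle between the x axis of block and the z axis of bed, either way round below 0.08 rad and angle between the y axis of block and the y axis of bed, either way round below 0.12 rad and x of block in the frame of bed between 0.014 and 0.032 m and y of block in the frame of bed between -0.01 and 0.01 m), for 0.2 s.
At the end, for the whole second after the job is handed in: The blank is flat on the bed, dark face up (28 mm over the bed within 2.5 mm, square within 0.06 rad), centred across the jaws within 10 mm, against the fixed jaw within 2 mm and pressed on it with over 3 N by the slide jaw (value under 7.5 mm); blank and lever at rest (z of dark_face in the frame of bed between 0.0255 and 0.0305 m and angle between the x axis of block and the z axis of bed, either way round below 0.06 rad and angle between the y axis of block and the y axis of bed, either way round below 0.06 rad and x of block in the frame of bed between 0.015 and 0.019 m and y of block in the frame of bed between -0.01 and 0.01 m and contact force between block and fixed_jaw above 3 N and value of joint slide_jaw below 0.0075 m and linear speed of block below 0.02 m/s and velocity of joint lever between -0.05 and 0.05 rad/s); the robot touches nothing.
It fails at once if the blank was dropped (moving faster than 0.5 m/s out of the fingers) (linear speed of block above 0.5 m/s and contact force between the fingers and block below 0.1 N).
It fails at once if the file was moved more than 20 mm (distance of file from where it was at the start of the episode above 0.02 m).
It fails at once if the teak block was moved more than 20 mm (distance of teak from where it was at the start of the episode above 0.02 m).
It fails at once if the tin was moved more than 20 mm (distance of tin from where it was at the start of the episode above 0.02 m).
It fails at once if the bronze key was moved more than 20 mm (distance of key from where it was at the start of the episode above 0.02 m).
It also fails if it takes over 72 s, if anything falls off the work surface, if the arm or the gripper's body presses on something with over 40 N, if the wrist force passes 120 N, or if a joint passes its speed limit or range.

ROBOT

A 6-joint arm with a two-finger parallel gripper is mounted at the origin on the work surface. World frame = base frame: x ahead of the robot, y to its left, z up, the work surface at z = 0. Lengths are in mm, angles in degrees, forces in N, time in s.
With the tool pointing down it reaches from about 300 to 850 mm from the base axis. Payload 4.2 kg.
Tool frame: the origin (TCP) lies at the very end of the fingers, on their centre line; the grasp point (between the pads) lies 19 mm behind it; z points along the fingers, y is the line along which they close (so a half turn about z gives the same grasp; the last joint's range is limited). The gripper opens to 91 mm and grips with 3 to 60 N. Pads are 32 mm wide; open, the fingers measure 118 mm over their backs; the gripper's body (76 mm by 178 mm) begins 60 mm behind the grasp point.
Start: joints at [72.25, 18.312, 89.639, -0, 72.044, -1.146], TCP at [164.314, 551.039, 213.976] pointing down, gripper open.
Joint ranges: [-177.97, 177.97], [-48.28, 115.42], [12.27, 149.76], [-77.06, 257.06], [2.81, 150.46], [-146.56, 146.56]. Speed limits (degrees/s): [147.25, 147.25, 180, 180, 180, 180].

INTERFACE

Orientations are given as [roll, pitch, yaw] about the fixed x, y, z axes, in that order (R = Rz(yaw) Ry(pitch) Rx(roll)).
In Python, from workcell import env, grab_frame gives the robot as it stands. The module is installed in compiled form; this text tells all that it offers.
- The arm moves only by the tool move_arm, never from a script. Its argument "plan" is a list of rows, each an object of numbers: "tx", "ty", "tz": the shift along the tool's x, y, z in cm; "wx", "wy", "wz": the turn, a rotation vector about the tool's x, y, z in rad. In form: [{"tx": .., "ty": .., "tz": .., "wx": .., "wy": .., "wz": ..}, ...]. A call has 1 to 12 rows; each row shifts and turns the commanded pose from where the row before left it, along the tool's axes as they then stand; what a row does not reach is not made up. A row lasts 1/12 s, in which the tool goes at most 41.7 mm and 7.16 degrees, less where a joint would pass 70% of its speed; a pose out of reach is approached as far as the arm can. A call is refused whole if a number of a shift passes 4.17 or a number of a turn 0.125, either way. A call with a gripper value outside its range is refused whole. "gripper" is the finger opening in cm, from 0 to 9.12, set as the call begins (left out, the last holds). The fingers move at their own pace and stop on an object; "force" is the grip in N (left out, the last holds). Time passes only in rows, so rows that do not move let the fingers close. It gives the time, the measured TCP pose, the force, the opening and the grip force at its end, in the units of the state.
- env.state(): the state, without advancing time (a new reading comes with each control period).
- grab_frame(name): name is "scene" or "side" or "wrist"; returns a dict with "color" (400x640x3 uint8, red, green, blue), "vfov" (degrees; the focal length in pixels is half the picture's height over the tangent of half this angle, whatever the lens; pixels are square), "cx", "cy" (the principal point, pixels), "k1" (the pictures are not rectified: a ray, as slopes to the right and down, at radius r is drawn at 1 + k1 r^2 times it, then the intrinsics apply), "view" (4x4, takes a point from world to camera coordinates). Camera axes: x right, y up, looking along -z (the intrinsics and any distortion apply to the point x, -y, -z); pixel columns grow to the right and rows downward; lengths in mm; the calibration is good to about 2 mm. A picture is of the moment at which its call begins. There is no depth.
- env.job_done(): hands the job in; it is judged then, once.
The state is a dict: "time_s": time; "qpos": joint angles; "qvel": joint speeds; "effort": joint torques, N m; "ee_pos": TCP position; "ee_rot": TCP orientation; "force": force on the tool from outside, world axes, zero at the start; "torque": the same for the moment, N m; "gripper_width": finger opening in mm; "gripper_force": force on a finger pad.
Only numpy, scipy, OpenCV 4.12 (cv2) and the standard library are available. Lean on these libraries where they do the work, as an engineer would, in place of code of your own. Each camera call takes 0.05 s, during which the arm holds its last target. There are 200 camera calls.

## Working session

There is one attempt and no reset: what is moved stays moved. The work goes in short steps, Python scripts to look and compute and a tool call to move; the robot and the scene stay as the last step left them, time stands still between calls to the robot, and variables do not carry over. Pictures are saved under pics/ and viewed, at most 14 in all, crops included, and the job is handed in when it is done.

Besides the shell and the picture viewer there is one more tool, called after "Request:" in YAML: its name, and indented under it one key for each argument. move_arm: Moves the arm, as the interface text tells. Its arguments: {"type":"object","properties":{"plan":{"type":"array","items":{"type":"object","properties":{"tx":{"type":"number"},"ty":{"type":"number"},"tz":{"type":"number"},"wx":{"type":"number"},"wy":{"type":"number"},"wz":{"type":"number"}}}},"gripper":{"type":"number"},"force":{"type":"number"}},"required":["plan"]}

```bash
mkdir -p pics; cat > h.py <<'E'
import numpy as np, cv2
from workcell import env, grab_frame
from scipy.spatial.transform import Rotation as R
def save(n,f): cv2.imwrite(f'pics/{n}.png',f['color'][:,:,::-1])
def ray(f,u,v):
    fl=200/np.tan(np.radians(f['vfov'])/2)
    K=np.array([[fl,0,f['cx']],[0,fl,f['cy']],[0,0,1]])
    p=cv2.undistortPoints(np.array([[[u,v]]],float),K,np.array([f['k1'],0,0,0,0.]))[0,0] if f['k1'] else np.array([(u-f['cx'])/fl,(v-f['cy'])/fl])
    # exact inverse of x_d=x(1+k1 r^2)
    xd=np.array([(u-f['cx'])/fl,(v-f['cy'])/fl]);x=xd.copy()
    for _ in range(50): x=xd/(1+f['k1']*(x@x))
    V=np.array(f['view']);d=V[:3,:3].T@np.array([x[0],-x[1],-1]);o=-V[:3,:3].T@V[:3,3]
    return o,d/np.linalg.norm(d)
def onz(f,u,v,z):
    o,d=ray(f,u,v); return o+d*(z-o[2])/d[2]
def tri(rs):
    A=np.zeros((3,3));b=np.zeros(3)
    for o,d in rs:
        P=np.eye(3)-np.outer(d,d);A+=P;b+=P@o
    p=np.linalg.solve(A,b); return p,[np.linalg.norm((np.eye(3)-np.outer(d,d))@(p-o)) for o,d in rs]
def proj(f,p):
    V=np.array(f['view']);c=V[:3,:3]@p+V[:3,3];x=np.array([c[0],-c[1]])/-c[2]
    fl=200/np.tan(np.radians(f['vfov'])/2);x=x*(1+f['k1']*(x@x));return x*fl+[f['cx'],f['cy']]
E
python3 - <<'E'
from h import *
fs={n:grab_frame(n) for n in('scene','side','wrist')}
import pickle;pickle.dump(fs,open('f0.pkl','wb'))
for n,f in fs.items(): save(n+'0',f);print(n,f['vfov'],f['k1'],np.round(np.array(f['view']),3).tolist())
print(env.state())
E
```

```text
scene 55.986587239643455 -0.07754816671433692 [[-0.111, 0.994, -0.007, 3.956], [-0.808, -0.086, 0.583, 419.128], [0.578, 0.07, 0.813, -1470.219], [0.0, 0.0, 0.0, 1.0]]
side 55.70503515883484 -0.09003144166952748 [[0.998, -0.057, -0.013, -559.409], [0.041, 0.521, 0.853, -163.791], [-0.042, -0.852, 0.522, -965.803], [0.0, 0.0, 0.0, 1.0]]
wrist 58.86403990181256 -0.07481686240929747 [[0.285, 0.959, -0.001, -574.516], [-0.929, 0.276, -0.249, 29.657], [-0.238, 0.072, 0.969, -389.213], [0.0, 0.0, 0.0, 1.0]]
{'time_s': 0.15, 'qpos': array([ 7.22497397e+01,  1.83425832e+01,  8.96869978e+01, -1.40901461e-03,
        7.20457531e+01, -1.14667005e+00]), 'qvel': array([-0.05072722, -0.11091329, -0.25753626,  0.10368646, -0.0188027 ,
        0.12154832]), 'effort': array([-5.76729726e-04, -4.12769938e+01, -2.32153147e+01,  7.26657431e-02,
        4.33160621e-02, -1.14696495e-04]), 'ee_pos': array([164.20846935, 550.67449404, 213.34260335]), 'ee_rot': array([-1.79924654e+02, -1.68013727e-04,  1.63396845e+02]), 'force': array([ 0.27061004, -1.25577027,  0.21162633]), 'torque': array([0.00917349, 0.06708787, 0.05249455]), 'gripper_force': 0.0, 'gripper_width': 90.91252361378892}
```

View pics/scene0.png

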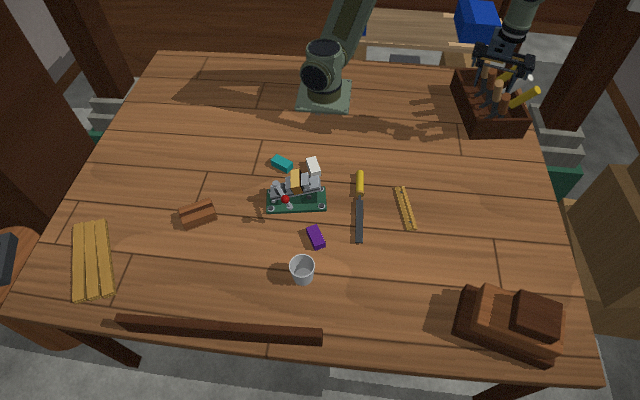

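View pics/side0.png

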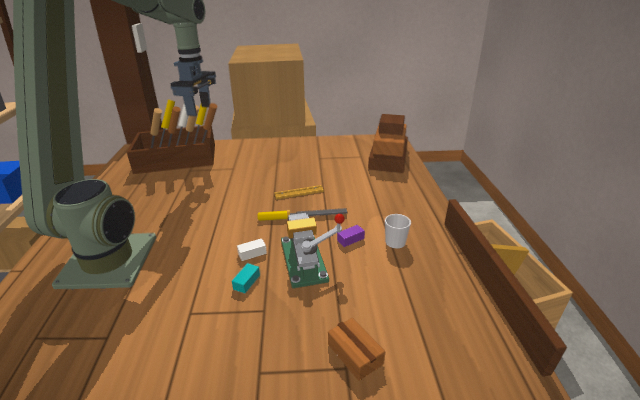

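Scene: the vise is at about (295,190), with its red ball at (285,198) and the gold-topped blank at (295,180). Look-alikes: white (313,168), turquoise (281,163), purple (316,236), and the key at (405,208). The blank held in the vise jaws fits the description, so I'll check it in a close crop.

```bash
python3 - <<'E'
from h import *
import pickle;fs=pickle.load(open('f0.pkl','rb'))
a=fs['scene']['color'][145:220,255:335];b=fs['side']['color'][205:295,270:360]
A=cv2.resize(a,(400,375),interpolation=cv2.INTER_CUBIC);B=cv2.resize(b,(400,400),interpolation=cv2.INTER_CUBIC)
o=np.zeros((400,800,3),np.uint8);o[:375,:400]=A;o[:,400:]=B
cv2.imwrite('pics/crop0.png',o[:,:,::-1])
rs=[]
for n in('scene','side'):
    f=fs[n];hsv=cv2.cvtColor(f['color'],cv2.COLOR_RGB2HSV)
    m=(((hsv[:,:,0]<6)|(hsv[:,:,0]>174))&(hsv[:,:,1]>190)&(hsv[:,:,2]>80)).astype(np.uint8)
    box=(slice(145,225),slice(255,335)) if n=='scene' else (slice(200,300),slice(270,370))
    k=np.zeros_like(m);k[box]=m[box];ys,xs=np.nonzero(k);print(n,len(xs),xs.mean(),ys.mean(),xs.min(),xs.max(),ys.min(),ys.max())
    rs.append(ray(f,(xs.min()+xs.max())/2,(ys.min()+ys.max())/2))
    g=((hsv[:,:,0]>50)&(hsv[:,:,0]<85)&(hsv[:,:,1]>70)).astype(np.uint8);k=np.zeros_like(g);k[box]=g[box]
    c=max(cv2.findContours(k,0,2)[0],key=cv2.contourArea);h=cv2.convexHull(c)
    q=cv2.approxPolyDP(h,2.5,True)[:,0];print('green',[(tuple(map(int,p)),np.round(onz(f,*p,14)[:2],1).tolist()) for p in q])
    gm=((hsv[:,:,0]>12)&(hsv[:,:,0]<32)&(hsv[:,:,1]>110)&(hsv[:,:,2]>120)).astype(np.uint8)
    bb=(slice(160,200),slice(283,305)) if n=='scene' else (slice(212,245),slice(284,320))
    k=np.zeros_like(gm);k[bb]=gm[bb];c=max(cv2.findContours(k,0,2)[0],key=cv2.contourArea)
    print('gold',cv2.contourArea(c),cv2.minAreaRect(c),cv2.boxPoints(cv2.minAreaRect(c)).round(1).tolist())
print(tri(rs))
E
```

```text
scene 49 284.6938775510204 198.59183673469389 281 288 195 202
green [((324, 186), [462.6, 52.2]), ((325, 210), [553.5, 65.1]), ((266, 211), [576.0, -111.6]), ((268, 189), [492.9, -121.9])]
gold 203.0 ((292.5, 172.5), (18.04268455505371, 29.025188446044922), 11.309932708740234) [[280.79998779296875, 185.0], [286.5, 156.5], [304.20001220703125, 160.0], [298.5, 188.5]]
side 69 339.0 218.0 335 343 214 222
green [((290, 240), [483.5, 36.7]), ((317, 247), [554.0, 1.9]), ((328, 280), [573.3, -121.7]), ((293, 286), [491.8, -135.7]), ((282, 243), [462.5, 25.3])]
gold 365.0 ((301.5, 226.5), (21.0, 35.0), 90.0) [[284.0, 216.0], [319.0, 216.0], [319.0, 237.0], [284.0, 237.0]]
(array([606.13662177, -38.86613602, 130.50742695]), [np.float64(0.5383664554364562), np.float64(0.5383664554367079)])
```

View pics/crop0.png

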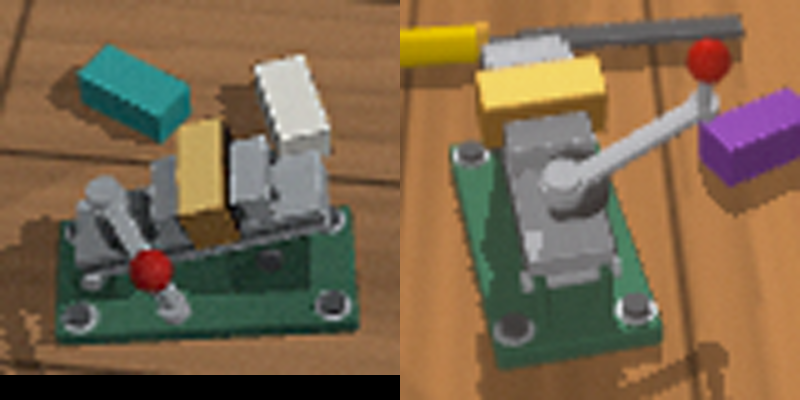

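The left panel (scene crop) shows the gold-topped blank between grey jaws with its brown side lit. The white block is a separate piece behind the fixed jaw. The right panel (side) confirms the red ball at about side (339,218). The clamped bronze blank is the right object. First I'll compute the vise frame and the reach to the ball.

```bash
cat >> h.py <<'E'
PSI=np.radians(-81.5); BALL=np.array([606.1,-38.9,130.5])
import json,os
if os.path.exists('cal.json'):
    _c=json.load(open('cal.json'));PSI=_c['psi'];BALL=np.array(_c['ball'])
RB=R.from_euler('z',PSI)*R.from_euler('y',15,degrees=True)
BO=BALL-RB.apply([75+95*np.cos(np.radians(115)),95*np.sin(np.radians(115)),57])
w2b=lambda p:RB.inv().apply(np.array(p)-BO); b2w=lambda p:BO+RB.apply(p)
RL=RB*R.from_matrix(np.array([[0,-1,0],[-1,0,0],[0,0,-1]]).T)   # lever grip: x=-by,y=-bx,z=-bz
RP=RB*R.from_matrix(np.array([[-1,0,0],[0,1,0],[0,0,-1]]).T)    # block grip
def tilt(a): return RB*R.from_euler('y',a,degrees=True)*RB.inv()*RP
def cur():
    s=env.state(); return np.array(s['ee_pos']),R.from_euler('xyz',s['ee_rot'],degrees=True),s
def delta(Rt,pt):
    p,r,s=cur(); print('t',round(s['time_s'],2),'q',np.round(s['qpos'],1),'F',np.round(s['force'],1),'w',round(s['gripper_width'],1),round(s['gripper_force'],1))
    print('TCP in bed',np.round(w2b(p),1))
    sh=r.inv().apply(pt-p)/10; sh2=Rt.inv().apply(pt-p)/10;rv=(r.inv()*Rt).as_rotvec()
    print('shift(before turn) cm',np.round(sh,2),'shift(after turn)',np.round(sh2,2),'turn',np.round(rv,4),'deg',np.degrees(np.linalg.norm(rv)).round(1))
E
python3 - <<'E'
from h import *
print(BO,b2w([20,0,-85]),b2w([14,0,17]))
delta(RL,BALL+RB.apply([0,0,60]))
E
```

```text
[513.79008313  -3.74166789  84.46239906] [513.39379097  -1.09001517  -2.81767707] [516.43925425 -21.4676858   97.25967148]
t 0.15 q [72.2 18.3 89.7 -0.  72.  -1.1] F [ 0.3 -1.3  0.2] w 90.9 0.0
TCP in bed [-612.9 -263.8  -30.8]
shift(before turn) cm [-59.85 -45.28   2.55] shift(after turn) [-34.99 -64.78 -14.78] turn [-0.2589  0.0571 -0.4357] deg 29.2
```

Request:
move_arm:
  plan:
    - {"tx": -2.5,"ty": -1.89,"tz": 0.1}
    - {"tx": -2.5,"ty": -1.89,"tz": 0.1}
    - {"tx": -2.5,"ty": -1.89,"tz": 0.1}
    - {"tx": -2.5,"ty": -1.89,"tz": 0.1}
    - {"tx": -2.5,"ty": -1.89,"tz": 0.1}
    - {"tx": -2.5,"ty": -1.89,"tz": 0.1}
    - {"tx": -2.5,"ty": -1.89,"tz": 0.1}
    - {"tx": -2.5,"ty": -1.89,"tz": 0.1}
    - {"tx": -2.5,"ty": -1.89,"tz": 0.1}
    - {"tx": -2.5,"ty": -1.89,"tz": 0.1}
    - {"tx": -2.5,"ty": -1.89,"tz": 0.1}
    - {"tx": -2.5,"ty": -1.89,"tz": 0.1}
  gripper: 5.5

```text
schema error: expected keys tx, ty, tz, wx, wy, wz
```

Request:
move_arm:
  plan:
    - {"tx": -2.5,"ty": -1.89,"tz": 0.1}
    - {"tx": -2.5,"ty": -1.89,"tz": 0.1}
    - {"tx": -2.5,"ty": -1.89,"tz": 0.1}
    - {"tx": -2.5,"ty": -1.89,"tz": 0.1}
    - {"tx": -2.5,"ty": -1.89,"tz": 0.1}
    - {"tx": -2.5,"ty": -1.89,"tz": 0.1}
    - {"tx": -2.5,"ty": -1.89,"tz": 0.1}
    - {"tx": -2.5,"ty": -1.89,"tz": 0.1}
    - {"wx": -0.052,"wy": 0.011,"wz": -0.087}
    - {"wx": -0.052,"wy": 0.011,"wz": -0.087}
    - {"wx": -0.052,"wy": 0.011,"wz": -0.087}
    - {"wx": -0.052,"wy": 0.011,"wz": -0.087}

```text
schema error: expected keys tx, ty, tz, wx, wy, wz
```

```bash
python3 - <<'E'
from h import *
f=grab_frame('wrist');save('w1',f)
import pickle;pickle.dump(f,open('w1.pkl','wb'))
delta(RL,BALL+RB.apply([0,0,60]))
print('ball proj',proj(f,BALL),[proj(f,b2w(p)).round(0).tolist() for p in([0,-34,34],[0,34,34],[28,34,34],[28,-34,34])])
E
```

```text
t 0.2 q [72.3 18.3 89.7 -0.  72.  -1.1] F [-0.1 -0.1 -0.7] w 91.3 0.0
TCP in bed [-613.  -263.8  -30.7]
shift(before turn) cm [-59.85 -45.29   2.55] shift(after turn) [-34.99 -64.79 -14.77] turn [-0.2586  0.0572 -0.4356] deg 29.2
ball proj [ 26.97625918 580.88440514] [[-11.0, 526.0], [21.0, 555.0], [13.0, 551.0], [-18.0, 522.0]]
```

View pics/w1.png

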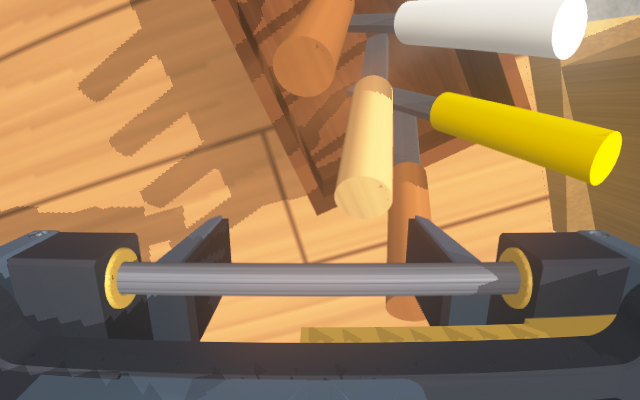

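All six keys are required in each row, so nothing moved. The wrist view shows only the tool tray under the start pose. I'll raise the arm a little first to clear its handles.

Request:
move_arm:
  plan:
    - {"tx": 0,"ty": 0,"tz": -3,"wx": 0,"wy": 0,"wz": 0}
    - {"tx": -2.5,"ty": -1.89,"tz": -1,"wx": 0,"wy": 0,"wz": 0}
    - {"tx": -2.5,"ty": -1.89,"tz": 0,"wx": 0,"wy": 0,"wz": 0}
    - {"tx": -2.5,"ty": -1.89,"tz": 0,"wx": 0,"wy": 0,"wz": 0}
    - {"tx": -2.5,"ty": -1.89,"tz": 0,"wx": 0,"wy": 0,"wz": 0}
    - {"tx": -2.5,"ty": -1.89,"tz": 0,"wx": 0,"wy": 0,"wz": 0}
    - {"tx": -2.5,"ty": -1.89,"tz": 0,"wx": 0,"wy": 0,"wz": 0}
    - {"tx": -2.5,"ty": -1.89,"tz": 0,"wx": 0,"wy": 0,"wz": 0}
    - {"tx": -2.5,"ty": -1.89,"tz": 0,"wx": 0,"wy": 0,"wz": 0}
    - {"tx": -2.5,"ty": -1.89,"tz": 0,"wx": 0,"wy": 0,"wz": 0}
    - {"tx": -2.5,"ty": -1.89,"tz": 0,"wx": 0,"wy": 0,"wz": 0}
    - {"tx": -2.5,"ty": -1.89,"tz": 0,"wx": 0,"wy": 0,"wz": 0}

```text
time_s: 1.2
ee_pos: [369.0, 271.8, 254.0]
ee_rot: [180.0, 0.0, 163.4]
force: [0.9, 0.5, 0.2]
gripper_width: 91.0
gripper_force: 0.0
```

Request:
move_arm:
  plan:
    - {"tx": -2.5,"ty": -1.89,"tz": 0,"wx": 0,"wy": 0,"wz": 0}
    - {"tx": -2.5,"ty": -1.89,"tz": 0,"wx": 0,"wy": 0,"wz": 0}
    - {"tx": -2.5,"ty": -1.89,"tz": 0,"wx": 0,"wy": 0,"wz": 0}
    - {"tx": -2.5,"ty": -1.89,"tz": 0,"wx": 0,"wy": 0,"wz": 0}
    - {"tx": -2.5,"ty": -1.89,"tz": 0,"wx": 0,"wy": 0,"wz": 0}
    - {"tx": -2.5,"ty": -1.89,"tz": 0,"wx": 0,"wy": 0,"wz": 0}
    - {"tx": -2.5,"ty": -1.89,"tz": 0,"wx": 0,"wy": 0,"wz": 0}
    - {"tx": -2.5,"ty": -1.89,"tz": 0,"wx": 0,"wy": 0,"wz": 0}
    - {"tx": 0,"ty": 0,"tz": 0,"wx": -0.052,"wy": 0.011,"wz": -0.087}
    - {"tx": 0,"ty": 0,"tz": 0,"wx": -0.052,"wy": 0.011,"wz": -0.087}
    - {"tx": 0,"ty": 0,"tz": 0,"wx": -0.052,"wy": 0.011,"wz": -0.087}
    - {"tx": 0,"ty": 0,"tz": 0,"wx": -0.052,"wy": 0.011,"wz": -0.087}
  gripper: 5.5

```text
time_s: 2.2
ee_pos: [516.8, 71.0, 254.0]
ee_rot: [167.7, -0.4, -176.3]
force: [-0.7, -0.7, -0.5]
gripper_width: 55.0
gripper_force: 0.0
```

```bash
python3 - <<'E'
from h import *
f=grab_frame('wrist');save('w2',f)
import pickle;pickle.dump(f,open('w2.pkl','wb'))
delta(RL,BALL+RB.apply([0,0,60]))
print('ball proj',proj(f,BALL),[proj(f,b2w(p)).round(0).tolist() for p in([0,-34,34],[0,34,34],[28,34,34],[28,-34,34])])
E
```

```text
t 2.25 q [ -1.4  12.6  93.   12.6  76.2 -98.3] F [ 1.6 -1.9  0.4] w 54.8 0.0
TCP in bed [-113.2   14.1  144.4]
shift(before turn) cm [ -8.35 -14.01   3.53] shift(after turn) [ -7.2  -14.8    2.74] turn [-0.0473  0.0129 -0.0823] deg 5.5
ball proj [155.34306362 293.56145057] [[179.0, 146.0], [193.0, 225.0], [163.0, 226.0], [147.0, 149.0]]
```

View pics/w2.png

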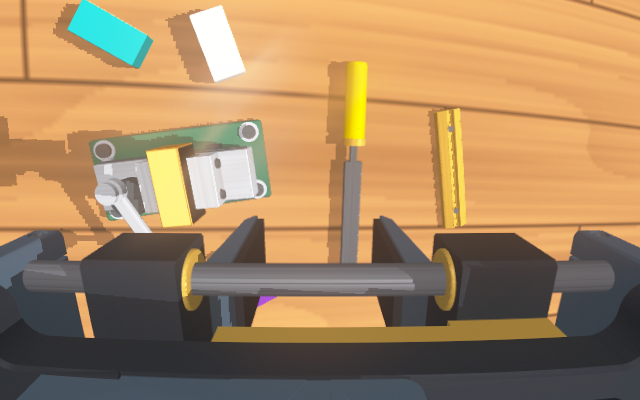

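The wrist view shows the blank's bright top at about (147–192,144–226), very near my projection. The lever boss is at (108,193), the file at (350,160), and the key at (450,165). I'll refine the yaw from the top-face quad.

```bash
python3 - <<'E'
from h import *
import pickle;f=pickle.load(open('w2.pkl','rb'));hsv=cv2.cvtColor(f['color'],cv2.COLOR_RGB2HSV)
for p in((168,180),(170,222),(186,180),(155,180),(177,160)): print(p,hsv[p[1],p[0]])
m=((hsv[:,:,0]>20)&(hsv[:,:,0]<32)&(hsv[:,:,2]>200)&(hsv[:,:,1]>90)).astype(np.uint8);k=np.zeros_like(m);k[135:235,140:200]=m[135:235,140:200]
c=max(cv2.findContours(k,0,2)[0],key=cv2.contourArea);print(cv2.contourArea(c))
q=cv2.approxPolyDP(cv2.convexHull(c),4,True)[:,0];print(q.tolist())
n=RB.apply([0,0,1])
P=[]
for u,v in q:
    o,d=ray(f,u,v); t=((b2w([0,0,34])-o)@n)/(d@n); P.append(w2b(o+t*d)); print((u,v),P[-1].round(1))
hsvg=((hsv[:,:,0]>45)&(hsv[:,:,0]<95)&(hsv[:,:,1]>60)&(hsv[:,:,2]<200)).astype(np.uint8);hsvg[:, 280:]=0;hsvg[240:]=0;hsvg[:100]=0
c=max(cv2.findContours(hsvg,0,2)[0],key=cv2.contourArea);r=cv2.approxPolyDP(cv2.convexHull(c),5,True)[:,0]
for u,v in r: print((u,v),(RB*R.from_euler('y',-15,degrees=True)).inv().apply(onz(f,u,v,14)-b2w([20*np.cos(.2618),0,0])).round(1))
E
```

```text
(168, 180) [ 28 120 254]
(170, 222) [ 28 122 254]
(186, 180) [ 14 101 141]
(155, 180) [ 28 121 254]
(177, 160) [ 26 133 253]
2216.0
[[175, 148], [191, 222], [163, 226], [146, 152]]
(np.int32(175), np.int32(148)) [  3.9 -32.3  34. ]
(np.int32(191), np.int32(222)) [ 1.7 31.5 34. ]
(np.int32(163), np.int32(226)) [27.7 33.6 34. ]
(np.int32(146), np.int32(152)) [ 29.6 -31.3  34. ]
(np.int32(240), np.int32(124)) [-60.3 -42.6 -65.5]
(np.int32(241), np.int32(139)) [-59.3 -26.2 -65.5]
(np.int32(223), np.int32(143)) [-39.1 -23.9 -65.5]
```

```bash
python3 - <<'E'
import json,numpy as np;json.dump(dict(psi=float(np.radians(-80.4)),ball=[606.1,-38.9,130.5]),open('cal.json','w'))
E
python3 - <<'E'
from h import *
delta(RL,BALL+RB.apply([0,0,25]))
E
```

```text
t 2.25 q [ -1.4  12.6  93.   12.6  76.2 -98.3] F [ 1.6 -1.9  0.4] w 54.8 0.0
TCP in bed [-114.5   16.4  144.1]
shift(before turn) cm [ -8.31 -13.85   7.02] shift(after turn) [ -6.97 -14.93   6.21] turn [-0.0472  0.0174 -0.1009] deg 6.5
```

Request:
move_arm:
  plan:
    - {"tx": 0,"ty": 0,"tz": 0,"wx": -0.024,"wy": 0.009,"wz": -0.05}
    - {"tx": 0,"ty": 0,"tz": 0,"wx": -0.023,"wy": 0.008,"wz": -0.051}
    - {"tx": -1.4,"ty": -3,"tz": 0.2,"wx": 0,"wy": 0,"wz": 0}
    - {"tx": -1.4,"ty": -3,"tz": 0.5,"wx": 0,"wy": 0,"wz": 0}
    - {"tx": -1.4,"ty": -3,"tz": 1,"wx": 0,"wy": 0,"wz": 0}
    - {"tx": -1.4,"ty": -3,"tz": 2,"wx": 0,"wy": 0,"wz": 0}
    - {"tx": -1.37,"ty": -2.93,"tz": 2.5,"wx": 0,"wy": 0,"wz": 0}
    - {"tx": 0,"ty": 0,"tz": 0,"wx": 0,"wy": 0,"wz": 0}

```text
time_s: 2.92
ee_pos: [606.0, -47.2, 148.5]
ee_rot: [165.2, -0.6, -170.9]
force: [0.1, -0.4, -0.9]
gripper_width: 55.1
gripper_force: 0.0
```

```bash
python3 - <<'E'
from h import *
delta(RL,BALL+RB.apply([0,0,-19]))
rs=[]
o=np.zeros((300,800,3),np.uint8)
for i,(n,c) in enumerate((('scene',(285,198)),('side',(339,218)))):
    f=grab_frame(n);a=f['color'][c[1]-38:c[1]+37,c[0]-50:c[0]+50];o[:,i*400:i*400+400]=cv2.resize(a,(400,300),interpolation=cv2.INTER_CUBIC)
cv2.imwrite('pics/c2.png',o[:,:,::-1])
E
```

```text
t 2.92 q [ -13.    26.8   87.6   14.2   72.3 -117.1] F [ 0.1 -0.4 -0.9] w 55.1 0.0
TCP in bed [38.1 84.6 76.5]
shift(before turn) cm [-0.18  0.34  3.85] shift(after turn) [-0.15  0.33  3.85] turn [-0.0026 -0.0071 -0.0117] deg 0.8
```

View pics/c2.png

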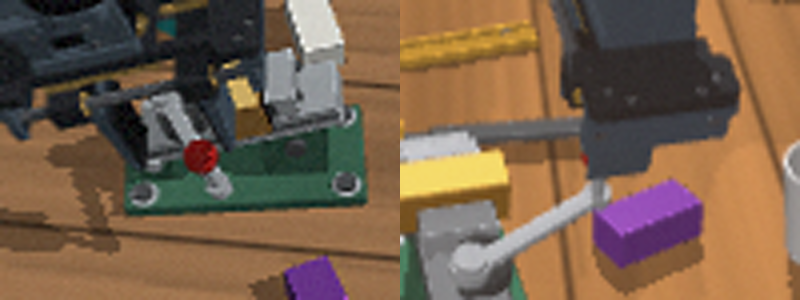

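The crop shows the ball (200,157 in the left panel) between the two fingers. Next I'll descend and grip.

Request:
move_arm:
  plan:
    - {"tx": -0.08,"ty": 0.15,"tz": 1.3,"wx": 0,"wy": 0,"wz": 0}
    - {"tx": -0.07,"ty": 0.15,"tz": 1.3,"wx": 0,"wy": 0,"wz": 0}
    - {"tx": 0,"ty": 0,"tz": 1.2,"wx": 0,"wy": 0,"wz": 0}
    - {"tx": 0,"ty": 0,"tz": 0,"wx": 0,"wy": 0,"wz": 0}

```text
time_s: 3.35
ee_pos: [604.5, -29.7, 119.8]
ee_rot: [165.1, -0.1, -170.6]
force: [-0.1, -0.0, -0.5]
gripper_width: 55.2
gripper_force: 0.0
```

Request:
move_arm:
  plan:
    - {"tx": 0,"ty": 0,"tz": 0,"wx": 0,"wy": 0,"wz": 0}
    - {"tx": 0,"ty": 0,"tz": 0,"wx": 0,"wy": 0,"wz": 0}
    - {"tx": 0,"ty": 0,"tz": 0,"wx": 0,"wy": 0,"wz": 0}
    - {"tx": 0,"ty": 0,"tz": 0,"wx": 0,"wy": 0,"wz": 0}
    - {"tx": 0,"ty": 0,"tz": 0,"wx": 0,"wy": 0,"wz": 0}
  gripper: 0.5
  force: 12

```text
time_s: 3.77
ee_pos: [606.4, -33.6, 120.4]
ee_rot: [165.4, 0.1, -170.7]
force: [-1.3, -8.7, 0.6]
gripper_width: 24.5
gripper_force: 4.5
```

```bash
python3 - <<'E'
from h import *
delta(RL,BALL+RB.apply([0,0,-19]))
p,r,s=cur()
# arc rows in tool axes from lever angle 115 to 37 deg (joint 1.36), 13 rows
a=np.radians(np.linspace(115,37,14));c=95*np.c_[np.cos(a),np.sin(a)]
d=np.diff(c,axis=0)/10
for x,y in d: 
    t=r.inv().apply(RB.apply([x,y,0])); print(t.round(2))
E
```

```text
t 3.77 q [ -11.7   27.7   90.5   14.7   67.8 -117.4] F [-1.3 -8.7  0.6] w 24.5 4.5
TCP in bed [32.5 87.3 45.9]
shift(before turn) cm [ 0.12 -0.23  0.79] shift(after turn) [ 0.12 -0.24  0.79] turn [-0.0077  0.0025 -0.0039] deg 0.5
[-0.38 -0.92  0.01]
[-0.28 -0.95  0.01]
[-0.18 -0.98  0.01]
[-0.07 -0.99  0.01]
[ 0.03 -0.99  0.01]
[ 0.13 -0.99  0.01]
[ 0.24 -0.97  0.01]
[ 0.34 -0.94  0.01]
[ 0.43 -0.9   0.01]
[ 0.52 -0.85  0.01]
[ 0.61 -0.79  0.  ]
[ 0.69 -0.72  0.  ]
[ 0.76 -0.64  0.  ]
```

Request:
move_arm:
  plan:
    - {"tx": -0.38,"ty": -0.92,"tz": 0.1,"wx": 0,"wy": 0,"wz": 0}
    - {"tx": -0.28,"ty": -0.95,"tz": 0.1,"wx": 0,"wy": 0,"wz": 0}
    - {"tx": -0.18,"ty": -0.98,"tz": 0.1,"wx": 0,"wy": 0,"wz": 0}
    - {"tx": -0.07,"ty": -0.99,"tz": 0,"wx": 0,"wy": 0,"wz": 0}
    - {"tx": 0.03,"ty": -0.99,"tz": 0,"wx": 0,"wy": 0,"wz": 0}
    - {"tx": 0.13,"ty": -0.99,"tz": 0,"wx": 0,"wy": 0,"wz": 0}
    - {"tx": 0.24,"ty": -0.97,"tz": 0,"wx": 0,"wy": 0,"wz": 0}

```text
time_s: 4.35
ee_pos: [623.5, -94.7, 101.1]
ee_rot: [165.1, 0.3, -170.8]
force: [2.8, 1.4, 5.2]
gripper_width: 22.9
gripper_force: 12.0
```

```bash
python3 - <<'E'
from h import *
delta(RL,BALL)
p,r,s=cur();g=w2b(p)-[75,0,0]
print(np.hypot(*g[:2]),np.degrees(np.arctan2(g[1],g[0])))
E
```

```text
t 4.35 q [ -16.8   31.2   87.4   14.5   68.5 -122.2] F [2.8 1.4 5.2] w 22.9 12.0
TCP in bed [98.4 93.9 43.5]
shift(before turn) cm [ 0.81  6.35 -1.36] shift(after turn) [ 0.78  6.35 -1.35] turn [-0.002   0.0063 -0.0054] deg 0.5
96.78946226011766 76.01458464873402
```

Request:
move_arm:
  plan:
    - {"tx": 0.34,"ty": -0.94,"tz": 0,"wx": 0,"wy": 0,"wz": 0}
    - {"tx": 0.43,"ty": -0.9,"tz": 0,"wx": 0,"wy": 0,"wz": 0}
    - {"tx": 0.52,"ty": -0.85,"tz": 0,"wx": 0,"wy": 0,"wz": 0}
    - {"tx": 0.61,"ty": -0.79,"tz": 0,"wx": 0,"wy": 0,"wz": 0}
    - {"tx": 0.69,"ty": -0.72,"tz": 0,"wx": 0,"wy": 0,"wz": 0}
    - {"tx": 0.76,"ty": -0.64,"tz": 0,"wx": 0,"wy": 0,"wz": 0}
    - {"tx": 0,"ty": 0,"tz": 0,"wx": 0,"wy": 0,"wz": 0}

```text
time_s: 4.93
ee_pos: [594.6, -148.5, 87.1]
ee_rot: [165.2, -0.1, -170.7]
force: [-1.7, -2.7, 5.2]
gripper_width: 22.6
gripper_force: 12.0
```

```bash
python3 - <<'E'
from h import *
delta(RL,BALL)
p,r,s=cur();g=w2b(p)-[75,0,0]
print(np.hypot(*g[:2]),np.degrees(np.arctan2(g[1],g[0])))
E
```

```text
t 4.93 q [ -21.9   31.2   89.6   13.6   67.6 -127.3] F [-1.7 -2.7  5.2] w 22.6 12.0
TCP in bed [148.6  56.5  42.6]
shift(before turn) cm [-2.89 11.39 -1.49] shift(after turn) [-2.96 11.38 -1.44] turn [-0.0043  0.0006 -0.006 ] deg 0.4
92.80327406280114 37.51375515170282
```

The lever is at about 1.35 rad. Next I'll release the ball, lift, turn to the blank-grip orientation and look.

Request:
move_arm:
  plan:
    - {"tx": 0,"ty": 0,"tz": 0,"wx": 0,"wy": 0,"wz": 0}
    - {"tx": 0,"ty": 0,"tz": 0,"wx": 0,"wy": 0,"wz": 0}
    - {"tx": 0,"ty": 0,"tz": 0,"wx": 0,"wy": 0,"wz": 0}
    - {"tx": 0,"ty": 0,"tz": -3,"wx": 0,"wy": 0,"wz": 0}
    - {"tx": 0,"ty": 0,"tz": -3.5,"wx": 0,"wy": 0,"wz": 0}
    - {"tx": 0,"ty": 0,"tz": -3.5,"wx": 0,"wy": 0,"wz": 0}
    - {"tx": 0,"ty": 0,"tz": -1,"wx": 0,"wy": 0,"wz": 0.12}
    - {"tx": 0,"ty": 0,"tz": 0,"wx": 0,"wy": 0,"wz": 0.12}
    - {"tx": 0,"ty": 0,"tz": 0,"wx": 0,"wy": 0,"wz": 0.12}
  gripper: 6

```text
time_s: 5.68
ee_pos: [600.6, -174.5, 194.2]
ee_rot: [166.2, -5.2, 169.0]
force: [-0.2, 0.1, -0.6]
gripper_width: 60.0
gripper_force: 0.0
```

```bash
python3 - <<'E'
from h import *
delta(RP,b2w([95,0,135]))
E
```

```text
t 5.68 q [ -23.9   27.7   79.3   12.5   81.4 -105. ] F [-0.2  0.1 -0.6] w 60.0 0.0
TCP in bed [146.6  58.  152.9]
shift(before turn) cm [7.28 2.72 1.76] shift(after turn) [ 5.16 -5.8   1.79] turn [-8.0000e-04  4.7000e-03  1.2005e+00] deg 68.8
```

Ten turn rows of 0.12 rad, then the shift after the turn.

Request:
move_arm:
  plan:
    - {"tx": 0,"ty": 0,"tz": 0,"wx": 0,"wy": 0,"wz": 0.12}
    - {"tx": 0,"ty": 0,"tz": 0,"wx": 0,"wy": 0,"wz": 0.12}
    - {"tx": 0,"ty": 0,"tz": 0,"wx": 0,"wy": 0,"wz": 0.12}
    - {"tx": 0,"ty": 0,"tz": 0,"wx": 0,"wy": 0,"wz": 0.12}
    - {"tx": 0,"ty": 0,"tz": 0,"wx": 0,"wy": 0,"wz": 0.12}
    - {"tx": 0,"ty": 0,"tz": 0,"wx": 0,"wy": 0,"wz": 0.12}
    - {"tx": 0,"ty": 0,"tz": 0,"wx": 0,"wy": 0,"wz": 0.12}
    - {"tx": 0,"ty": 0,"tz": 0,"wx": 0,"wy": 0,"wz": 0.12}
    - {"tx": 0,"ty": 0,"tz": 0,"wx": 0,"wy": 0,"wz": 0.12}
    - {"tx": 0,"ty": 0,"tz": 0,"wx": 0,"wy": 0,"wz": 0.12}
    - {"tx": 2.6,"ty": -2.9,"tz": 0.9,"wx": 0,"wy": 0,"wz": 0}
    - {"tx": 2.6,"ty": -2.9,"tz": 0.9,"wx": 0,"wy": 0,"wz": 0}
  gripper: 9.12

```text
time_s: 6.68
ee_pos: [533.6, -130.1, 187.4]
ee_rot: [180.0, -14.9, 99.9]
force: [-1.0, 0.6, 0.1]
gripper_width: 91.3
gripper_force: 0.0
```

```bash
python3 - <<'E'
from h import *
f=grab_frame('wrist');save('w3',f)
import pickle;pickle.dump(f,open('w3.pkl','wb'))
delta(RP,b2w([95,0,135]))
print([proj(f,b2w(p)).round(0).tolist() for p in([0,-34,34],[0,34,34],[28,34,34],[28,-34,34])])
print([proj(f,b2w(p)).round(0).tolist() for p in([0,-23,22],[0,23,22],[-22,23,22],[-22,-23,22],[44.2,-23,22],[44.2,23,22])])
hsv=cv2.cvtColor(f['color'],cv2.COLOR_RGB2HSV)
m=((hsv[:,:,0]>20)&(hsv[:,:,0]<32)&(hsv[:,:,2]>200)&(hsv[:,:,1]>90)).astype(np.uint8)
n=RB.apply([0,0,1])
for c in sorted(cv2.findContours(m,0,2)[0],key=cv2.contourArea)[-3:]:
    q=cv2.approxPolyDP(cv2.convexHull(c),6,True)[:,0];print(cv2.contourArea(c))
    for u,v in q:
        o,d=ray(f,u,v); t=((b2w([0,0,34])-o)@n)/(d@n); print((int(u),int(v)),w2b(o+t*d).round(1))
E
```

```text
t 6.73 q [-22.4  20.5  92.4  12.9  76.6 -36.5] F [-8.4  4.5 -1.2] w 91.2 0.0
TCP in bed [ 87.7 -11.  128.5]
shift(before turn) cm [-0.73  1.09 -0.67] shift(after turn) [-0.73  1.1  -0.65] turn [-0.0154 -0.0082  0.0046] deg 1.0
[[271.0, 71.0], [365.0, 72.0], [364.0, 111.0], [272.0, 111.0]]
[[288.0, 73.0], [349.0, 73.0], [349.0, 43.0], [288.0, 42.0], [288.0, 132.0], [347.0, 132.0]]
15.5
(529, 275) [161.1 181.5  34. ]
(531, 289) [174.6 185.8  34. ]
67.0
(113, 256) [ 145.7 -171.8   34. ]
(106, 287) [ 175. -183.   34.]
3102.0
(364, 75) [ 2.1 33.1 34. ]
(364, 109) [26.2 33.9 34. ]
(276, 109) [ 26.6 -31.   34. ]
(275, 74) [  1.8 -31.3  34. ]
```

View pics/w3.png

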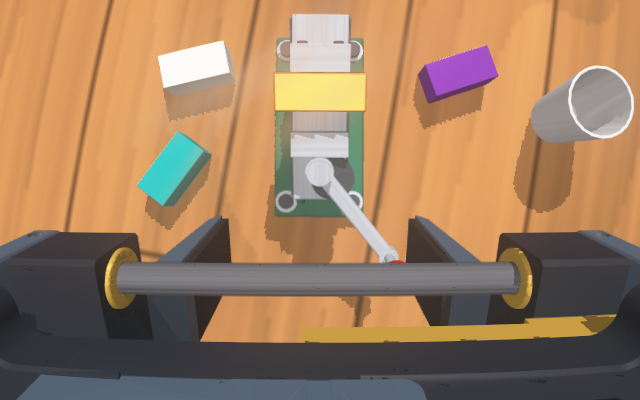

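The wrist view shows the vise open. The blank's bright top spans (275–364,74–109) and still rests at the fixed jaw. Its yaw agrees with my frame, with centre at about bed (14,1). The lever lies clear at (320,172) to (397,265). Next is the tilt for the pick.

```bash
python3 - <<'E'
from h import *
Rt=tilt(-60);z=Rt.apply([0,0,1])
delta(Rt,b2w([14,1,17])+z*(19-90))
print('tool z in bed',RB.inv().apply(z).round(2),'world',z.round(2))
E
```

```text
t 6.73 q [-22.4  20.5  92.4  12.9  76.6 -36.5] F [-8.4  4.5 -1.2] w 91.2 0.0
TCP in bed [ 87.7 -11.  128.5]
shift(before turn) cm [13.45  1.38  7.69] shift(after turn) [13.34  1.2  -7.91] turn [-0.0115 -1.0554  0.0122] deg 60.5
tool z in bed [ 0.87  0.   -0.5 ] world [ 0.12 -0.7  -0.71]
```

Request:
move_arm:
  plan:
    - {"tx": 0,"ty": 0,"tz": -1.5,"wx": -0.001,"wy": -0.117,"wz": 0.001}
    - {"tx": 0,"ty": 0,"tz": -1.5,"wx": -0.001,"wy": -0.117,"wz": 0.001}
    - {"tx": 0,"ty": 0,"tz": 0,"wx": -0.001,"wy": -0.117,"wz": 0.001}
    - {"tx": 0,"ty": 0,"tz": 0,"wx": -0.001,"wy": -0.117,"wz": 0.002}
    - {"tx": 0,"ty": 0,"tz": 0,"wx": -0.002,"wy": -0.117,"wz": 0.001}
    - {"tx": 0,"ty": 0,"tz": 0,"wx": -0.001,"wy": -0.117,"wz": 0.002}
    - {"tx": 0,"ty": 0,"tz": 0,"wx": -0.002,"wy": -0.117,"wz": 0.001}
    - {"tx": 0,"ty": 0,"tz": 0,"wx": -0.001,"wy": -0.117,"wz": 0.002}
    - {"tx": 0,"ty": 0,"tz": 0,"wx": -0.001,"wy": -0.117,"wz": 0.001}
    - {"tx": 0,"ty": 0,"tz": 0,"wx": 0,"wy": 0,"wz": 0}

```text
time_s: 7.57
ee_pos: [533.3, -133.3, 215.0]
ee_rot: [179.3, 45.6, 99.3]
force: [-0.6, -0.0, -1.0]
gripper_width: 91.1
gripper_force: 0.0
```

```bash
python3 - <<'E'
from h import *
Rt=tilt(-60);z=Rt.apply([0,0,1])
delta(Rt,b2w([14,1,17])+z*(19-90))
E
```

```text
t 7.57 q [ 10.5  16.9 107.6 -51.   66.9  26.9] F [-0.6 -0.  -1. ] w 91.1 0.0
TCP in bed [ 91.1  -1.4 159.6]
shift(before turn) cm [16.14  0.23 -6.81] shift(after turn) [16.2   0.24 -6.65] turn [ 0.0075  0.0102 -0.0037] deg 0.8
```

Request:
move_arm:
  plan:
    - {"tx": 1.5,"ty": 0.1,"tz": -2.2,"wx": 0.007,"wy": 0.01,"wz": -0.003}
    - {"tx": 3,"ty": 0.1,"tz": -2.2,"wx": 0,"wy": 0,"wz": 0}
    - {"tx": 3,"ty": 0,"tz": -2.2,"wx": 0,"wy": 0,"wz": 0}
    - {"tx": 3,"ty": 0,"tz": 0,"wx": 0,"wy": 0,"wz": 0}
    - {"tx": 3,"ty": 0,"tz": 0,"wx": 0,"wy": 0,"wz": 0}
    - {"tx": 2.5,"ty": 0,"tz": 0,"wx": 0,"wy": 0,"wz": 0}
    - {"tx": 0,"ty": 0,"tz": 0,"wx": 0,"wy": 0,"wz": 0}
    - {"tx": 0,"ty": 0,"tz": 0,"wx": 0,"wy": 0,"wz": 0}

```text
time_s: 8.23
ee_pos: [511.7, 22.3, 151.9]
ee_rot: [179.4, 44.9, 98.9]
force: [1.4, -0.9, 0.7]
gripper_width: 91.2
gripper_force: 0.0
```

```bash
python3 - <<'E'
from h import *
Rt=tilt(-60);z=Rt.apply([0,0,1])
delta(Rt,b2w([14,1,17])+z*19)
o=np.zeros((300,800,3),np.uint8)
for i,(n,c) in enumerate((('scene',(295,175)),('side',(305,225)))):
    f=grab_frame(n);a=f['color'][c[1]-52:c[1]+53,c[0]-70:c[0]+70];o[:,i*400:i*400+400]=cv2.resize(a,(400,300),interpolation=cv2.INTER_CUBIC)
cv2.imwrite('pics/c4.png',o[:,:,::-1])
E
```

```text
t 8.23 q [ 27.2  23.7 107.2 -45.   72.3  41.5] F [ 1.4 -0.9  0.7] w 91.2 0.0
TCP in bed [-44.2   3.2  58. ]
shift(before turn) cm [ 0.63 -0.24  8.99] shift(after turn) [ 0.64 -0.22  8.99] turn [ 0.0016 -0.0017 -0.0081] deg 0.5
```

View pics/c4.png

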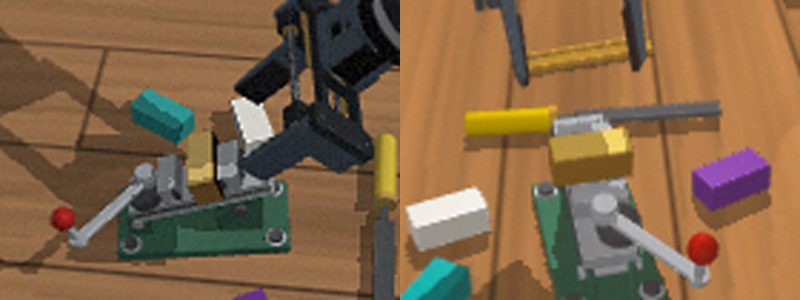

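The gripper leans in over the fixed jaw, its fingers either side of the blank (right panel: fingers at (515,45) and (635,40), blank at (590,155)). Next is the advance and grip.

Request:
move_arm:
  plan:
    - {"tx": 0.2,"ty": -0.2,"tz": 1.5,"wx": 0,"wy": 0,"wz": -0.008}
    - {"tx": 0.2,"ty": 0,"tz": 2,"wx": 0,"wy": 0,"wz": 0}
    - {"tx": 0.2,"ty": 0,"tz": 2,"wx": 0,"wy": 0,"wz": 0}
    - {"tx": 0,"ty": 0,"tz": 2,"wx": 0,"wy": 0,"wz": 0}
    - {"tx": 0,"ty": 0,"tz": 1.5,"wx": 0,"wy": 0,"wz": 0}
    - {"tx": 0,"ty": 0,"tz": 0,"wx": 0,"wy": 0,"wz": 0}
    - {"tx": 0,"ty": 0,"tz": 0,"wx": 0,"wy": 0,"wz": 0}

```text
time_s: 8.92
ee_pos: [519.8, -37.7, 85.0]
ee_rot: [179.7, 44.9, 99.2]
force: [-0.2, 0.4, 1.3]
gripper_width: 91.4
gripper_force: 0.0
```

```bash
python3 - <<'E'
from h import *
Rt=tilt(-60);z=Rt.apply([0,0,1])
delta(Rt,b2w([14,1,17])+z*19)
E
```

```text
t 8.92 q [ 20.9  27.9 113.3 -51.5  62.2  46.4] F [-0.2  0.4  1.3] w 91.4 0.0
TCP in bed [31.6  1.3  9. ]
shift(before turn) cm [ 0.19 -0.03 -0.02] shift(after turn) [ 0.19 -0.03 -0.02] turn [ 0.0014 -0.0015 -0.0047] deg 0.3
```

Request:
move_arm:
  plan:
    - {"tx": 0.15,"ty": 0,"tz": 0,"wx": 0,"wy": 0,"wz": 0}
    - {"tx": 0,"ty": 0,"tz": 0,"wx": 0,"wy": 0,"wz": 0}
    - {"tx": 0,"ty": 0,"tz": 0,"wx": 0,"wy": 0,"wz": 0}
    - {"tx": 0,"ty": 0,"tz": 0,"wx": 0,"wy": 0,"wz": 0}
    - {"tx": 0,"ty": 0,"tz": 0,"wx": 0,"wy": 0,"wz": 0}
    - {"tx": 0,"ty": 0,"tz": 0,"wx": 0,"wy": 0,"wz": 0}
  gripper: 5.5
  force: 35

```text
time_s: 9.42
ee_pos: [519.4, -35.3, 83.6]
ee_rot: [179.7, 45.0, 99.4]
force: [-0.6, 1.0, 3.6]
gripper_width: 68.0
gripper_force: 35.0
```

```bash
python3 - <<'E'
from h import *
Rt=tilt(-60);z=Rt.apply([0,0,1])
delta(Rt,b2w([14,1,17])+z*19)
p,r,s=cur();print('bed +z shift 10mm in tool cm',r.inv().apply(RB.apply([0,0,1])).round(3),'bed x',r.inv().apply(RB.apply([1,0,0])).round(3))
E
```

```text
t 9.42 q [ 21.2  28.  113.4 -51.5  62.2  46.6] F [-0.6  1.   3.6] w 68.0 35.0
TCP in bed [29.6  1.2  7.1]
shift(before turn) cm [-0.08 -0.02  0.05] shift(after turn) [-0.08 -0.02  0.05] turn [ 0.0027 -0.0006 -0.0023] deg 0.2
bed +z shift 10mm in tool cm [-0.866  0.003 -0.501] bed x [-0.501 -0.001  0.866]
```

Request:
move_arm:
  plan:
    - {"tx": -0.1,"ty": 0,"tz": 0.2,"wx": 0,"wy": 0,"wz": 0}
    - {"tx": -0.5,"ty": 0,"tz": 0,"wx": 0,"wy": 0,"wz": 0}
    - {"tx": -0.87,"ty": 0,"tz": -0.5,"wx": 0,"wy": 0,"wz": 0}
    - {"tx": -1.73,"ty": 0,"tz": -1,"wx": 0,"wy": 0,"wz": 0}
    - {"tx": -1.73,"ty": 0,"tz": -1,"wx": 0,"wy": 0,"wz": 0}
    - {"tx": -1.73,"ty": 0,"tz": -1,"wx": 0,"wy": 0,"wz": 0}
    - {"tx": -1.73,"ty": 0,"tz": -1,"wx": 0,"wy": 0,"wz": 0}
    - {"tx": -1.73,"ty": 0,"tz": -1,"wx": 0,"wy": 0,"wz": 0}
    - {"tx": -0.87,"ty": 0,"tz": -0.5,"wx": 0,"wy": 0,"wz": 0}
    - {"tx": 0,"ty": 0,"tz": 0,"wx": 0,"wy": 0,"wz": 0}
  force: 45

```text
time_s: 10.25
ee_pos: [525.9, -72.1, 203.6]
ee_rot: [179.4, 44.9, 99.1]
force: [0.1, -0.4, -5.5]
gripper_width: 68.1
gripper_force: 45.0
```

```bash
python3 - <<'E'
from h import *
delta(tilt(30),b2w([50,0,120]))
E
```

```text
t 10.25 q [ 17.1  18.2 107.1 -48.1  70.3  31.2] F [ 0.1 -0.4 -5.5] w 68.1 45.0
TCP in bed [ 34.7   1.5 132.6]
shift(before turn) cm [ 0.32 -0.16  1.96] shift(after turn) [-1.96 -0.15  0.33] turn [ 8.7000e-03  1.5685e+00 -9.0000e-04] deg 89.9
```

Blank lifted (5.5 N on the wrist). Next I'll turn it 90° about the tool y axis.

Request:
move_arm:
  plan:
    - {"tx": 0,"ty": 0,"tz": 0,"wx": 0,"wy": 0.06,"wz": 0}
    - {"tx": 0,"ty": 0,"tz": 0,"wx": 0,"wy": 0.12,"wz": 0}
    - {"tx": 0,"ty": 0,"tz": 0,"wx": 0,"wy": 0.12,"wz": 0}
    - {"tx": 0,"ty": 0,"tz": 0,"wx": 0,"wy": 0.12,"wz": 0}
    - {"tx": 0,"ty": 0,"tz": 0,"wx": 0,"wy": 0.12,"wz": 0}
    - {"tx": 0,"ty": 0,"tz": 0,"wx": 0,"wy": 0.12,"wz": 0}
    - {"tx": 0,"ty": 0,"tz": 0,"wx": 0,"wy": 0.12,"wz": 0}
    - {"tx": 0,"ty": 0,"tz": 0,"wx": 0,"wy": 0.12,"wz": 0}

```text
time_s: 10.92
ee_pos: [524.5, -71.9, 201.3]
ee_rot: [179.9, -7.0, 99.7]
force: [-1.1, -0.0, -5.9]
gripper_width: 67.8
gripper_force: 45.0
```

Request:
move_arm:
  plan:
    - {"tx": 0,"ty": 0,"tz": 0,"wx": 0,"wy": 0.12,"wz": 0}
    - {"tx": 0,"ty": 0,"tz": 0,"wx": 0,"wy": 0.12,"wz": 0}
    - {"tx": 0,"ty": 0,"tz": 0,"wx": 0,"wy": 0.12,"wz": 0}
    - {"tx": 0,"ty": 0,"tz": 0,"wx": 0,"wy": 0.12,"wz": 0}
    - {"tx": 0,"ty": 0,"tz": 0,"wx": 0,"wy": 0.12,"wz": 0}
    - {"tx": 0,"ty": 0,"tz": 0,"wx": 0,"wy": 0.07,"wz": 0}
    - {"tx": 0,"ty": 0,"tz": 0,"wx": 0,"wy": 0,"wz": 0}
    - {"tx": 0,"ty": 0,"tz": 0,"wx": 0,"wy": 0,"wz": 0}

```text
time_s: 11.58
ee_pos: [524.6, -72.7, 199.3]
ee_rot: [-179.9, -45.0, 99.5]
force: [-0.5, 1.2, -5.0]
gripper_width: 67.7
gripper_force: 45.0
```

```bash
cat >> h.py <<'E'
def place(bc,off=(15.6,0.2,-9.9),rp=-60,rt=30):
    # tool pose putting blank centre at bc (bed), offset of TCP from centre at the pick
    o=R.from_euler('y',rt-rp,degrees=True).apply(off)
    return tilt(rt),b2w(np.array(bc)+o)
E
python3 - <<'E'
from h import *
delta(*place([21.5,0,44]))
o=np.zeros((300,800,3),np.uint8)
for i,(n,c) in enumerate((('scene',(295,175)),('side',(305,225)))):
    f=grab_frame(n);a=f['color'][c[1]-52:c[1]+53,c[0]-70:c[0]+70];o[:,i*400:i*400+400]=cv2.resize(a,(400,300),interpolation=cv2.INTER_CUBIC)
cv2.imwrite('pics/c5.png',o[:,:,::-1])
p,r,s=cur();print('bed +z in tool',r.inv().apply(RB.apply([0,0,1])).round(3),'bed x',r.inv().apply(RB.apply([1,0,0])).round(3))
E
```

```text
t 11.58 q [-29.5  29.1  89.4  33.3  93.2 -46.9] F [-0.5  1.2 -5. ] w 67.7 45.0
TCP in bed [3.610e+01 1.000e-01 1.286e+02]
shift(before turn) cm [-2.88  0.01  9.9 ] shift(after turn) [-2.88  0.01  9.9 ] turn [-0.0003  0.0002 -0.0012] deg 0.1
bed +z in tool [ 0.499  0.002 -0.867] bed x [-0.867 -0.002 -0.499]
```

View pics/c5.png

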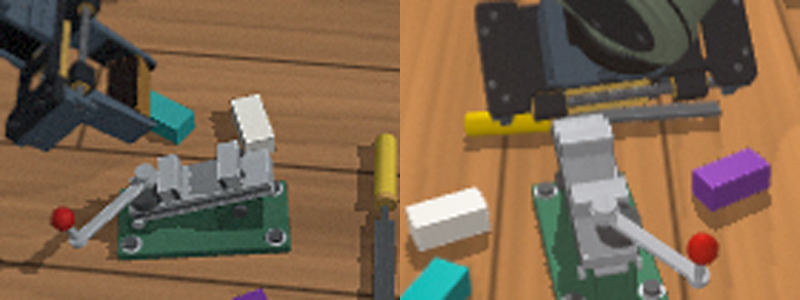

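The blank now hangs with its dark face up (left panel around (125,85)), and the space between the jaws is empty. Next I'll move to just above the jaws.

Request:
move_arm:
  plan:
    - {"tx": -0.5,"ty": 0,"tz": 1.5,"wx": 0,"wy": 0,"wz": 0}
    - {"tx": -0.6,"ty": 0,"tz": 2.1,"wx": 0,"wy": 0,"wz": 0}
    - {"tx": -0.6,"ty": 0,"tz": 2.1,"wx": 0,"wy": 0,"wz": 0}
    - {"tx": -0.6,"ty": 0,"tz": 2.1,"wx": 0,"wy": 0,"wz": 0}
    - {"tx": -0.58,"ty": 0,"tz": 2.1,"wx": 0,"wy": 0,"wz": 0}
    - {"tx": 0,"ty": 0,"tz": 0,"wx": 0,"wy": 0,"wz": 0}
    - {"tx": 0,"ty": 0,"tz": 0,"wx": 0,"wy": 0,"wz": 0}

```text
time_s: 12.27
ee_pos: [517.0, -21.7, 112.1]
ee_rot: [179.7, -45.0, 100.0]
force: [-1.0, -0.7, -5.3]
gripper_width: 67.8
gripper_force: 45.0
```

```bash
python3 - <<'E'
from h import *
delta(*place([21.5,0,14]))
o=np.zeros((500,800,3),np.uint8)
for i,(n,c) in enumerate((('scene',(295,180)),('side',(305,235)))):
    f=grab_frame(n);a=f['color'][c[1]-40:c[1]+40,c[0]-32:c[0]+32];o[:,i*400:i*400+400]=cv2.resize(a,(400,500),interpolation=cv2.INTER_CUBIC)
cv2.imwrite('pics/c6.png',o[:,:,::-1])
E
```

```text
t 12.27 q [-25.8  32.   99.   35.7  81.1 -51.7] F [-1.  -0.7 -5.3] w 67.8 45.0
TCP in bed [ 8.8  1.1 31. ]
shift(before turn) cm [-1.87 -0.1   2.69] shift(after turn) [-1.87 -0.09  2.69] turn [0.0006 0.0002 0.0043] deg 0.3
```

View pics/c6.png

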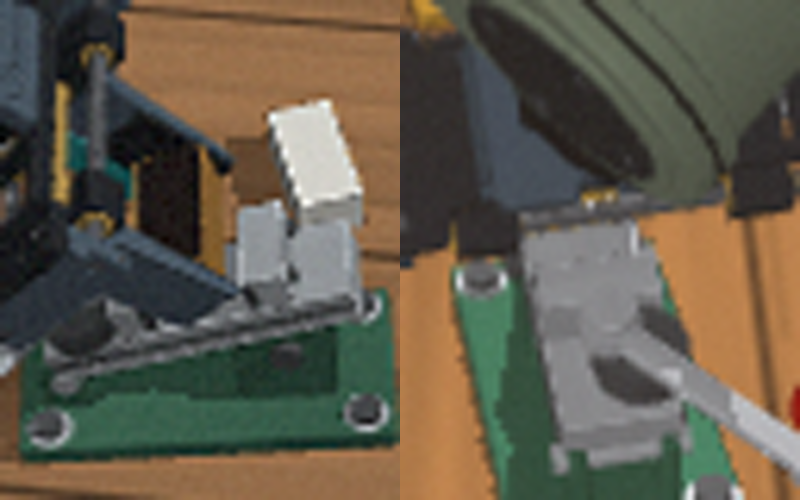

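Left panel: the dark top at (170,190) is poised between the jaws, with a gap to the fixed jaw. Next is a slow descent.

Request:
move_arm:
  plan:
    - {"tx": -0.37,"ty": -0.09,"tz": 0.3,"wx": 0,"wy": 0,"wz": 0.004}
    - {"tx": -0.26,"ty": 0,"tz": 0.4,"wx": 0,"wy": 0,"wz": 0}
    - {"tx": -0.26,"ty": 0,"tz": 0.41,"wx": 0,"wy": 0,"wz": 0}
    - {"tx": -0.26,"ty": 0,"tz": 0.41,"wx": 0,"wy": 0,"wz": 0}
    - {"tx": -0.26,"ty": 0,"tz": 0.41,"wx": 0,"wy": 0,"wz": 0}
    - {"tx": -0.26,"ty": 0,"tz": 0.41,"wx": 0,"wy": 0,"wz": 0}
    - {"tx": 0,"ty": 0,"tz": 0,"wx": 0,"wy": 0,"wz": 0}
    - {"tx": 0,"ty": 0,"tz": 0,"wx": 0,"wy": 0,"wz": 0}

```text
time_s: 13.03
ee_pos: [515.5, -18.1, 82.7]
ee_rot: [-180.0, -45.1, 99.4]
force: [0.8, 0.1, -5.7]
gripper_width: 67.5
gripper_force: 45.0
```

```bash
python3 - <<'E'
from h import *
delta(*place([21.5,0,14]))
E
```

```text
t 13.03 q [-25.6  34.  100.8  36.4  78.  -53.5] F [ 0.8  0.1 -5.7] w 67.5 45.0
TCP in bed [12.8  0.2  1.6]
shift(before turn) cm [-0.06 -0.    0.34] shift(after turn) [-0.06  0.    0.34] turn [ 0.0018 -0.0013 -0.002 ] deg 0.2
```

Request:
move_arm:
  plan:
    - {"tx": -0.05,"ty": 0,"tz": 0.1,"wx": 0,"wy": 0,"wz": 0}
    - {"tx": -0.05,"ty": 0,"tz": 0.1,"wx": 0,"wy": 0,"wz": 0}
    - {"tx": -0.03,"ty": 0,"tz": 0.06,"wx": 0,"wy": 0,"wz": 0}
    - {"tx": 0,"ty": 0,"tz": 0,"wx": 0,"wy": 0,"wz": 0}
    - {"tx": 0,"ty": 0,"tz": 0,"wx": 0,"wy": 0,"wz": 0}

```text
time_s: 13.45
ee_pos: [515.5, -17.3, 80.4]
ee_rot: [179.9, -45.0, 99.5]
force: [0.2, 0.0, -5.9]
gripper_width: 67.9
gripper_force: 45.0
```

```bash
python3 - <<'E'
from h import *
delta(*place([21.5,0,14]))
E
```

```text
t 13.45 q [-25.5  34.1 100.9  36.4  77.7 -53.7] F [ 0.2  0.  -5.9] w 67.9 45.0
TCP in bed [12.7  0.4 -0.8]
shift(before turn) cm [ 0.06 -0.02  0.12] shift(after turn) [ 0.06 -0.02  0.12] turn [ 0.0025 -0.0005 -0.0013] deg 0.2
```

Request:
move_arm:
  plan:
    - {"tx": -0.04,"ty": 0,"tz": 0.08,"wx": 0,"wy": 0,"wz": 0}
    - {"tx": -0.04,"ty": 0,"tz": 0.07,"wx": 0,"wy": 0,"wz": 0}
    - {"tx": 0,"ty": 0,"tz": 0,"wx": 0,"wy": 0,"wz": 0}
    - {"tx": 0,"ty": 0,"tz": 0,"wx": 0,"wy": 0,"wz": 0}

```text
time_s: 13.78
ee_pos: [515.6, -17.3, 80.2]
ee_rot: [179.8, -45.1, 99.6]
force: [-1.4, -5.5, 2.0]
gripper_width: 68.2
gripper_force: 45.0
```

```bash
python3 - <<'E'
from h import *
delta(*place([21.5,0,14]))
E
```

```text
t 13.78 q [-25.5  34.1 101.   36.5  77.6 -53.8] F [-1.4 -5.5  2. ] w 68.2 45.0
TCP in bed [12.7  0.4 -1. ]
shift(before turn) cm [ 0.07 -0.02  0.11] shift(after turn) [ 0.07 -0.02  0.11] turn [ 0.0032 -0.0011 -0.0003] deg 0.2
```

Contact made (the wrist force unloaded at the expected height). Next I'll release and back out along the tool axis.

Request:
move_arm:
  plan:
    - {"tx": 0,"ty": 0,"tz": 0,"wx": 0,"wy": 0,"wz": 0}
    - {"tx": 0,"ty": 0,"tz": 0,"wx": 0,"wy": 0,"wz": 0}
    - {"tx": 0,"ty": 0,"tz": 0,"wx": 0,"wy": 0,"wz": 0}
  force: 8

```text
time_s: 14.03
ee_pos: [515.6, -17.3, 80.1]
ee_rot: [179.8, -45.1, 99.6]
force: [-1.1, -5.3, 4.4]
gripper_width: 68.1
gripper_force: 8.0
```

Request:
move_arm:
  plan:
    - {"tx": 0,"ty": 0,"tz": 0,"wx": 0,"wy": 0,"wz": 0}
    - {"tx": 0,"ty": 0,"tz": 0,"wx": 0,"wy": 0,"wz": 0}
    - {"tx": 0,"ty": 0,"tz": 0,"wx": 0,"wy": 0,"wz": 0}
    - {"tx": 0,"ty": 0,"tz": 0,"wx": 0,"wy": 0,"wz": 0}
    - {"tx": 0,"ty": 0,"tz": 0,"wx": 0,"wy": 0,"wz": 0}
  gripper: 9.12

```text
time_s: 14.45
ee_pos: [515.4, -16.6, 78.7]
ee_rot: [179.9, -45.1, 99.5]
force: [-0.3, 0.2, 0.4]
gripper_width: 91.0
gripper_force: 0.0
```

Request:
move_arm:
  plan:
    - {"tx": 0,"ty": 0,"tz": -1,"wx": 0,"wy": 0,"wz": 0}
    - {"tx": 0,"ty": 0,"tz": -2,"wx": 0,"wy": 0,"wz": 0}
    - {"tx": 0,"ty": 0,"tz": -3,"wx": 0,"wy": 0,"wz": 0}
    - {"tx": 0,"ty": 0,"tz": -3,"wx": 0,"wy": 0,"wz": 0}
    - {"tx": 0,"ty": 0,"tz": -3,"wx": 0,"wy": 0,"wz": 0}
    - {"tx": 0,"ty": 0,"tz": -2,"wx": 0,"wy": 0,"wz": 0}
    - {"tx": 0,"ty": 0,"tz": 0,"wx": 0,"wy": 0,"wz": 0}

```text
time_s: 15.03
ee_pos: [533.6, -117.9, 180.3]
ee_rot: [179.5, -44.7, 99.7]
force: [0.1, 0.2, 0.3]
gripper_width: 91.4
gripper_force: 0.0
```

```bash
python3 - <<'E'
from h import *
f=grab_frame('wrist')
import pickle;pickle.dump(f,open('w4.pkl','wb'))
g=grab_frame('scene')
o=np.zeros((400,800,3),np.uint8);o[:,:400]=cv2.resize(g['color'][145:225,255:335],(400,400),interpolation=cv2.INTER_CUBIC)
o[:,400:]=cv2.resize(f['color'][0:320,160:480],(400,400));cv2.imwrite('pics/c7.png',o[:,:,::-1])
print([proj(f,b2w(p)).round(0).tolist() for p in([0,-23,22],[0,23,22],[44,-23,22],[44,23,22],[4.5,-34,28],[4.5,34,28],[38.5,34,28],[38.5,-34,28])])
a=np.radians(37.5);B=np.array([75+95*np.cos(a),95*np.sin(a),57]);delta(RL,b2w(B+[0,0,60]))
E
```

```text
[[287.0, 162.0], [341.0, 162.0], [286.0, 213.0], [342.0, 213.0], [273.0, 165.0], [355.0, 165.0], [356.0, 204.0], [272.0, 204.0]]
t 15.13 q [-32.5  32.3  86.8  31.9  93.8 -49.4] F [-0.6  0.3 -0.8] w 91.1 0.0
TCP in bed [ 8.300e+01 -1.000e-01  1.186e+02]
shift(before turn) cm [-5.9   5.81 -3.21] shift(after turn) [-5.79 -6.73  0.16] turn [ 0.4128 -0.4086 -1.5341] deg 94.0
```

View pics/c7.png

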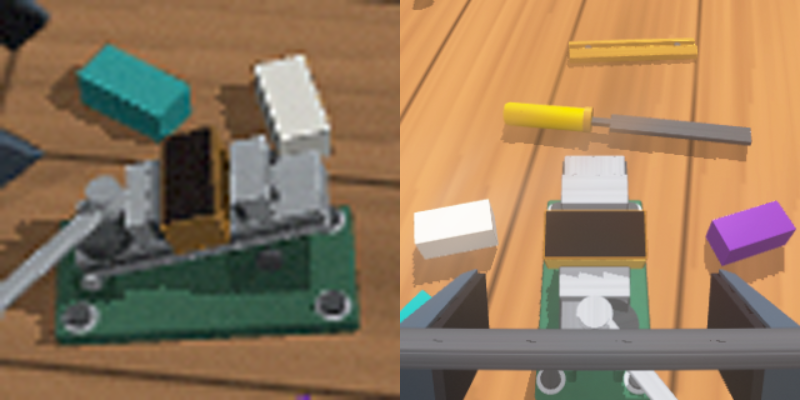

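The blank sits dark face up between the jaws (left panel (190,175), right panel (545–646,211–260)), square and centred. Next I'll turn back to the lever orientation.

Request:
move_arm:
  plan:
    - {"tx": 0,"ty": 0,"tz": -1,"wx": 0.0295,"wy": -0.0292,"wz": -0.1096}
    - {"tx": 0,"ty": 0,"tz": -1,"wx": 0.0295,"wy": -0.0292,"wz": -0.1096}
    - {"tx": 0,"ty": 0,"tz": 0,"wx": 0.0295,"wy": -0.0292,"wz": -0.1096}
    - {"tx": 0,"ty": 0,"tz": 0,"wx": 0.0295,"wy": -0.0292,"wz": -0.1096}
    - {"tx": 0,"ty": 0,"tz": 0,"wx": 0.0295,"wy": -0.0292,"wz": -0.1096}
    - {"tx": 0,"ty": 0,"tz": 0,"wx": 0.0295,"wy": -0.0292,"wz": -0.1096}
    - {"tx": 0,"ty": 0,"tz": 0,"wx": 0.0295,"wy": -0.0292,"wz": -0.1096}
    - {"tx": 0,"ty": 0,"tz": 0,"wx": 0.0295,"wy": -0.0292,"wz": -0.1096}
    - {"tx": 0,"ty": 0,"tz": 0,"wx": 0.0295,"wy": -0.0292,"wz": -0.1096}
    - {"tx": 0,"ty": 0,"tz": 0,"wx": 0.0295,"wy": -0.0292,"wz": -0.1096}
    - {"tx": 0,"ty": 0,"tz": 0,"wx": 0.0295,"wy": -0.0292,"wz": -0.1096}
    - {"tx": 0,"ty": 0,"tz": 0,"wx": 0.0295,"wy": -0.0292,"wz": -0.1096}
  gripper: 5.5

```text
time_s: 16.13
ee_pos: [533.1, -126.6, 190.4]
ee_rot: [162.2, -6.8, 178.9]
force: [0.4, 0.5, -0.7]
gripper_width: 55.2
gripper_force: 0.0
```

Request:
move_arm:
  plan:
    - {"tx": 0,"ty": 0,"tz": 0,"wx": 0.0295,"wy": -0.0292,"wz": -0.1096}
    - {"tx": 0,"ty": 0,"tz": 0,"wx": 0.0295,"wy": -0.0292,"wz": -0.1096}
    - {"tx": 0,"ty": 0,"tz": 0,"wx": 0,"wy": 0,"wz": 0}
    - {"tx": 0,"ty": 0,"tz": 0,"wx": 0,"wy": 0,"wz": 0}

```text
time_s: 16.47
ee_pos: [533.0, -126.9, 191.2]
ee_rot: [164.9, -0.2, -170.4]
force: [0.1, -0.3, -0.1]
gripper_width: 54.9
gripper_force: 0.0
```

```bash
python3 - <<'E'
from h import *
rs=[]
for n,b in (('scene',(slice(180,240),slice(240,300))),('side',(slice(200,310),slice(300,400)))):
    f=grab_frame(n);hsv=cv2.cvtColor(f['color'],cv2.COLOR_RGB2HSV)
    m=(((hsv[:,:,0]<6)|(hsv[:,:,0]>174))&(hsv[:,:,1]>190)&(hsv[:,:,2]>80)).astype(np.uint8);k=np.zeros_like(m);k[b]=m[b]
    ys,xs=np.nonzero(k);print(n,len(xs),xs.min(),xs.max(),ys.min(),ys.max())
    rs.append(ray(f,(xs.min()+xs.max())/2,(ys.min()+ys.max())/2))
p,e=tri(rs);print('ball bed',w2b(p).round(1),e)
a=np.radians(37.5);B=np.array([75+95*np.cos(a),95*np.sin(a),57]);print(B);delta(RL,b2w(B+[0,0,60]))
E
```

```text
scene 50 243 250 196 203
side 88 336 345 255 264
ball bed [148.5  60.1  55.7] [np.float64(0.7902327345310383), np.float64(0.7902327345311346)]
[150.36856733  57.83233576  57.        ]
t 16.57 q [ -22.4   20.9   90.8   13.    76.8 -125.9] F [-0.3 -0.   0. ] w 55.1 0.0
TCP in bed [ 92.2   0.  135.2]
shift(before turn) cm [-5.79 -5.81  1.8 ] shift(after turn) [-5.78 -5.82  1.82] turn [ 0.0015 -0.0022 -0.0009] deg 0.2
```

Request:
move_arm:
  plan:
    - {"tx": -2,"ty": -1.9,"tz": 0,"wx": 0,"wy": 0,"wz": 0}
    - {"tx": -2,"ty": -1.9,"tz": 0.5,"wx": 0,"wy": 0,"wz": 0}
    - {"tx": -1.95,"ty": -1.88,"tz": 1.2,"wx": 0,"wy": 0,"wz": 0}
    - {"tx": 0,"ty": 0,"tz": 0,"wx": 0,"wy": 0,"wz": 0}
    - {"tx": 0,"ty": 0,"tz": 2,"wx": 0,"wy": 0,"wz": 0}
    - {"tx": 0,"ty": 0,"tz": 2,"wx": 0,"wy": 0,"wz": 0}
    - {"tx": 0,"ty": 0,"tz": 2,"wx": 0,"wy": 0,"wz": 0}
    - {"tx": 0,"ty": 0,"tz": 2,"wx": 0,"wy": 0,"wz": 0}
    - {"tx": 0,"ty": 0,"tz": 0,"wx": 0,"wy": 0,"wz": 0}
    - {"tx": 0,"ty": 0,"tz": 0,"wx": 0,"wy": 0,"wz": 0}

```text
time_s: 17.4
ee_pos: [597.0, -147.2, 82.6]
ee_rot: [164.9, -0.2, -170.4]
force: [0.8, 0.1, 0.6]
gripper_width: 55.2
gripper_force: 0.0
```

Request:
move_arm:
  plan:
    - {"tx": 0,"ty": 0,"tz": 0,"wx": 0,"wy": 0,"wz": 0}
    - {"tx": 0,"ty": 0,"tz": 0,"wx": 0,"wy": 0,"wz": 0}
    - {"tx": 0,"ty": 0,"tz": 0,"wx": 0,"wy": 0,"wz": 0}
    - {"tx": 0,"ty": 0,"tz": 0,"wx": 0,"wy": 0,"wz": 0}
    - {"tx": 0,"ty": 0,"tz": 0,"wx": 0,"wy": 0,"wz": 0}
  gripper: 0.5
  force: 15

```text
time_s: 17.82
ee_pos: [598.0, -147.8, 84.3]
ee_rot: [165.0, 0.0, -170.4]
force: [-0.1, 2.6, 1.4]
gripper_width: 24.5
gripper_force: 1.8
```

```bash
python3 - <<'E'
from h import *
delta(RL,BALL)
p,r,s=cur();g=w2b(p)-[75,0,0];print(np.hypot(*g[:2]),np.degrees(np.arctan2(g[1],g[0])))
a=np.radians(np.arange(38,88,6));c=95*np.c_[np.cos(a),np.sin(a)]
for x,y in np.diff(c,axis=0)/10: print(r.inv().apply(RB.apply([x,y,0])).round(2))
E
```

```text
t 17.82 q [ -21.9   31.6   89.3   13.8   67.6 -127.8] F [-0.1  2.6  1.4] w 24.5 1.8
TCP in bed [149.2  60.   39.8]
shift(before turn) cm [-2.62 11.43 -1.72] shift(after turn) [-2.61 11.44 -1.72] turn [-0.0002  0.0006  0.001 ] deg 0.1
95.42721622025708 38.94042209480243
[-0.75  0.65  0.  ]
[-0.68  0.73  0.  ]
[-0.6   0.79  0.  ]
[-0.51  0.85  0.  ]
[-0.42  0.9   0.  ]
[-0.32  0.94 -0.  ]
[-0.22  0.97 -0.  ]
[-0.12  0.99 -0.  ]
```

Request:
move_arm:
  plan:
    - {"tx": -0.75,"ty": 0.65,"tz": 0,"wx": 0,"wy": 0,"wz": 0}
    - {"tx": -0.68,"ty": 0.73,"tz": 0,"wx": 0,"wy": 0,"wz": 0}
    - {"tx": -0.6,"ty": 0.79,"tz": 0,"wx": 0,"wy": 0,"wz": 0}
    - {"tx": -0.51,"ty": 0.85,"tz": 0,"wx": 0,"wy": 0,"wz": 0}
    - {"tx": -0.42,"ty": 0.9,"tz": 0,"wx": 0,"wy": 0,"wz": 0}
    - {"tx": -0.32,"ty": 0.94,"tz": 0,"wx": 0,"wy": 0,"wz": 0}
    - {"tx": 0,"ty": 0,"tz": 0,"wx": 0,"wy": 0,"wz": 0}
    - {"tx": 0,"ty": 0,"tz": 0,"wx": 0,"wy": 0,"wz": 0}
  force: 25

```text
time_s: 18.48
ee_pos: [627.4, -96.8, 96.6]
ee_rot: [165.3, 0.6, -170.4]
force: [10.5, -1.3, -4.7]
gripper_width: 22.4
gripper_force: 25.0
```

```bash
python3 - <<'E'
from h import *
delta(RL,BALL)
p,r,s=cur();g=w2b(p)-[75,0,0];print(np.hypot(*g[:2]),np.degrees(np.arctan2(g[1],g[0])))
print('F bed',RB.inv().apply(s['force']).round(1))
E
```

```text
t 18.48 q [ -16.8   31.6   87.2   14.4   68.  -122.8] F [10.5 -1.3 -4.7] w 22.4 25.0
TCP in bed [102.2  97.5  40. ]
shift(before turn) cm [ 1.1   6.73 -1.75] shift(after turn) [ 1.14  6.74 -1.7 ] turn [-0.0059  0.01    0.0029] deg 0.7
101.18610896187 74.39226575710441
F bed [ 4.1 10.1 -3.7]
```

Request:
move_arm:
  plan:
    - {"tx": -0.4,"ty": 0.3,"tz": 0,"wx": 0,"wy": 0,"wz": 0}
    - {"tx": -0.15,"ty": 0.5,"tz": 0,"wx": 0,"wy": 0,"wz": 0}
    - {"tx": -0.1,"ty": 0.5,"tz": 0,"wx": 0,"wy": 0,"wz": 0}
    - {"tx": 0,"ty": 0,"tz": 0,"wx": 0,"wy": 0,"wz": 0}
    - {"tx": 0,"ty": 0,"tz": 0,"wx": 0,"wy": 0,"wz": 0}

```text
time_s: 18.9
ee_pos: [629.7, -83.8, 99.9]
ee_rot: [165.3, 0.4, -170.3]
force: [5.5, -3.8, -1.7]
gripper_width: 22.3
gripper_force: 25.0
```

```bash
python3 - <<'E'
from h import *
delta(RL,BALL)
p,r,s=cur();g=w2b(p)-[75,0,0];print(np.hypot(*g[:2]),np.degrees(np.arctan2(g[1],g[0])))
print('F bed',RB.inv().apply(s['force']).round(1))
E
```

```text
t 18.9 q [ -15.7   31.4   87.    14.5   68.3 -121.6] F [ 5.5 -3.8 -1.7] w 22.3 25.0
TCP in bed [ 89.4 101.9  39.9]
shift(before turn) cm [ 1.55  5.45 -1.75] shift(after turn) [ 1.58  5.45 -1.71] turn [-0.0053  0.0059  0.0031] deg 0.5
102.92164444773312 81.98419571324138
F bed [ 4.9  4.8 -0.4]
```

Request:
move_arm:
  plan:
    - {"tx": 0,"ty": 0.3,"tz": 0,"wx": 0,"wy": 0,"wz": 0}
    - {"tx": 0,"ty": 0.3,"tz": 0,"wx": 0,"wy": 0,"wz": 0}
    - {"tx": 0,"ty": 0.2,"tz": 0,"wx": 0,"wy": 0,"wz": 0}
    - {"tx": 0,"ty": 0,"tz": 0,"wx": 0,"wy": 0,"wz": 0}
    - {"tx": 0,"ty": 0,"tz": 0,"wx": 0,"wy": 0,"wz": 0}

```text
time_s: 19.32
ee_pos: [629.8, -76.5, 102.0]
ee_rot: [165.4, 0.5, -170.4]
force: [8.2, -2.8, -3.9]
gripper_width: 22.4
gripper_force: 25.0
```

```bash
python3 - <<'E'
from h import *
delta(RL,BALL)
p,r,s=cur();g=w2b(p)-[75,0,0];print(np.hypot(*g[:2]),np.degrees(np.arctan2(g[1],g[0])))
print('F bed',RB.inv().apply(s['force']).round(1))
E
```

```text
t 19.32 q [ -15.1   31.1   87.3   14.6   68.  -121. ] F [ 8.2 -2.8 -3.9] w 22.4 25.0
TCP in bed [ 81.8 103.2  40.1]
shift(before turn) cm [ 1.68  4.69 -1.74] shift(after turn) [ 1.71  4.7  -1.69] turn [-0.0064  0.0089  0.0028] deg 0.6
103.39925353169794 86.20650400052438
F bed [ 5.   7.6 -2.8]
```

Request:
move_arm:
  plan:
    - {"tx": 0.1,"ty": 0.3,"tz": 0,"wx": 0,"wy": 0,"wz": 0}
    - {"tx": 0.1,"ty": 0.3,"tz": 0,"wx": 0,"wy": 0,"wz": 0}
    - {"tx": 0.1,"ty": 0.2,"tz": 0,"wx": 0,"wy": 0,"wz": 0}
    - {"tx": 0,"ty": 0,"tz": 0,"wx": 0,"wy": 0,"wz": 0}
    - {"tx": 0,"ty": 0,"tz": 0,"wx": 0,"wy": 0,"wz": 0}

```text
time_s: 19.73
ee_pos: [628.6, -72.7, 103.4]
ee_rot: [165.8, 0.9, -170.5]
force: [14.5, -11.0, -9.8]
gripper_width: 22.3
gripper_force: 25.0
```

```bash
python3 - <<'E'
from h import *
delta(RL,BALL)
p,r,s=cur()
print('F bed',RB.inv().apply(s['force']).round(1))
E
```

```text
t 19.73 q [ -14.6   30.6   87.9   14.4   67.3 -120.6] F [ 14.5 -11.   -9.8] w 22.3 25.0
TCP in bed [ 77.7 102.7  40.5]
shift(before turn) cm [ 1.62  4.26 -1.74] shift(after turn) [ 1.66  4.28 -1.65] turn [-0.0141  0.0151  0.0029] deg 1.2
F bed [15.3 12.5 -6. ]
```

Request:
move_arm:
  plan:
    - {"tx": -0.2,"ty": 0.3,"tz": 0,"wx": 0,"wy": 0,"wz": 0}
    - {"tx": -0.2,"ty": 0.2,"tz": 0,"wx": 0,"wy": 0,"wz": 0}
    - {"tx": 0,"ty": 0,"tz": 0,"wx": 0,"wy": 0,"wz": 0}
    - {"tx": 0,"ty": 0,"tz": 0,"wx": 0,"wy": 0,"wz": 0}
    - {"tx": 0,"ty": 0,"tz": 0,"wx": 0,"wy": 0,"wz": 0}

```text
time_s: 20.15
ee_pos: [628.6, -70.5, 103.9]
ee_rot: [166.0, 0.5, -170.3]
force: [6.8, -19.1, -8.8]
gripper_width: 22.4
gripper_force: 25.0
```

```bash
python3 - <<'E'
from h import *
delta(RL,BALL)
p,r,s=cur()
print('F bed',RB.inv().apply(s['force']).round(1))
rs=[]
f=grab_frame('scene');g=grab_frame('side')
o=np.zeros((400,800,3),np.uint8);o[:,:400]=cv2.resize(f['color'][145:225,255:335],(400,400),interpolation=cv2.INTER_CUBIC)
o[:,400:]=cv2.resize(g['color'][205:295,270:360],(400,400),interpolation=cv2.INTER_CUBIC);cv2.imwrite('pics/c8.png',o[:,:,::-1])
E
```

```text
t 20.15 q [ -14.3   30.7   87.6   14.    67.7 -120. ] F [  6.8 -19.1  -8.8] w 22.4 25.0
TCP in bed [ 75.4 103.   40.3]
shift(before turn) cm [ 1.66  4.03 -1.75] shift(after turn) [ 1.69  4.06 -1.67] turn [-0.018   0.0073  0.0033] deg 1.1
F bed [21.6  3.6 -3.3]
```

Clamped: 21.6 N at the ball with no further motion. I'll relax most of the push, then open and retreat.

Request:
move_arm:
  plan:
    - {"tx": 0,"ty": -0.3,"tz": 0,"wx": 0,"wy": 0,"wz": 0}
    - {"tx": 0,"ty": -0.2,"tz": 0,"wx": 0,"wy": 0,"wz": 0}
    - {"tx": 0,"ty": 0,"tz": 0,"wx": 0,"wy": 0,"wz": 0}

```text
time_s: 20.5
ee_pos: [628.8, -72.4, 103.3]
ee_rot: [165.7, 0.4, -170.4]
force: [6.5, -11.8, -5.2]
gripper_width: 22.3
gripper_force: 25.0
```

Request:
move_arm:
  plan:
    - {"tx": 0,"ty": 0,"tz": 0,"wx": 0,"wy": 0,"wz": 0}
    - {"tx": 0,"ty": 0,"tz": 0,"wx": 0,"wy": 0,"wz": 0}
    - {"tx": 0,"ty": 0,"tz": 0,"wx": 0,"wy": 0,"wz": 0}
    - {"tx": 0,"ty": 0,"tz": 0,"wx": 0,"wy": 0,"wz": 0}
    - {"tx": 0,"ty": 0,"tz": -2,"wx": 0,"wy": 0,"wz": 0}
    - {"tx": 0,"ty": 0,"tz": -3,"wx": 0,"wy": 0,"wz": 0}
    - {"tx": 0,"ty": 0,"tz": -3,"wx": 0,"wy": 0,"wz": 0}
    - {"tx": 0,"ty": -2,"tz": -3,"wx": 0,"wy": 0,"wz": 0}
    - {"tx": 0,"ty": -3,"tz": -1,"wx": 0,"wy": 0,"wz": 0}
    - {"tx": -3,"ty": -2,"tz": 0,"wx": 0,"wy": 0,"wz": 0}
    - {"tx": -2,"ty": 0,"tz": 0,"wx": 0,"wy": 0,"wz": 0}
    - {"tx": 0,"ty": 0,"tz": 0,"wx": 0,"wy": 0,"wz": 0}
  gripper: 5.5

```text
time_s: 21.5
ee_pos: [693.3, -155.5, 199.9]
ee_rot: [164.9, 0.0, -170.4]
force: [-1.1, -0.3, -0.7]
gripper_width: 54.9
gripper_force: 0.0
```

```bash
python3 - <<'E'
from h import *
delta(RL,BALL)
f=grab_frame('scene');g=grab_frame('side')
o=np.zeros((400,800,3),np.uint8);o[:,:400]=cv2.resize(f['color'][145:225,255:335],(400,400),interpolation=cv2.INTER_CUBIC)
o[:,400:]=cv2.resize(g['color'][205:295,270:360],(400,400),interpolation=cv2.INTER_CUBIC);cv2.imwrite('pics/c8.png',o[:,:,::-1])
rs=[]
for f,b in ((f,(slice(180,240),slice(240,310))),(g,(slice(200,310),slice(300,400)))):
    hsv=cv2.cvtColor(f['color'],cv2.COLOR_RGB2HSV)
    m=(((hsv[:,:,0]<6)|(hsv[:,:,0]>174))&(hsv[:,:,1]>190)&(hsv[:,:,2]>80)).astype(np.uint8);k=np.zeros_like(m);k[b]=m[b]
    ys,xs=np.nonzero(k);print(len(xs),xs.min(),xs.max(),ys.min(),ys.max())
    rs.append(ray(f,(xs.min()+xs.max())/2,(ys.min()+ys.max())/2))
p,e=tri(rs);p=w2b(p);print('ball bed',p.round(1),e,np.degrees(np.arctan2(p[1],p[0]-75)))
E
```

```text
t 21.5 q [ -19.7   35.3   65.    13.1   87.3 -120.9] F [-1.1 -0.3 -0.7] w 54.9 0.0
TCP in bed [142.  152.7 157.5]
shift(before turn) cm [ 6.65 10.71 10.07] shift(after turn) [ 6.66 10.72 10.05] turn [0.0015 0.0004 0.001 ] deg 0.1
51 265 272 201 208
76 343 352 228 237
ball bed [80.8 94.5 56.9] [np.float64(0.8550118213620506), np.float64(0.8550118213621216)] 86.50219385278835
```

View pics/c8.png

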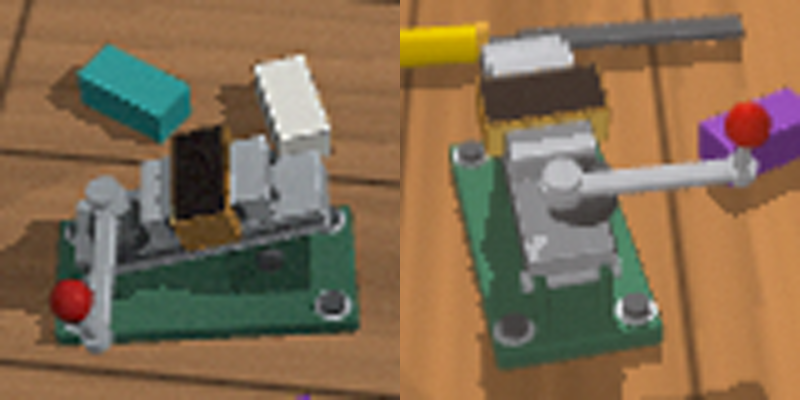

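Dark face up and the blank tight between the jaws. The ball is at 86.5°, which gives lever 0.497 rad and jaw about 6.0 mm. The robot is clear, so I'll hand in.

```bash
python3 -c "
from workcell import env;print(env.job_done())"
```

```text
the job is handed in; nothing more can be done
None
```

I turned the blank dark face up, set it back centred on the bed and clamped it against the fixed jaw: lever about 0.50 rad, jaw about 6.0 mm, 21.6 N read at the ball while clamping. I handed the job in at about 21.5 s with the robot clear; it returned no verdict.

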